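# Release a tube from its push-fit fitting with a release fork

## Robot

A 6-joint arm with a two-finger parallel gripper is mounted at the origin on a cart in front of the work surface, level with it; the furniture and walls round the work are solid. World frame = base frame: x ahead of the robot, y to its left, z up, the work surface at z = 0. Lengths are in m, angles in rad, forces in N, time in s.
With the tool pointing down it reaches from about 0.275 to 0.85 m from the base axis. Payload 5.2 kg.
Tool frame: the origin (TCP) lies midway between the tips of the shut fingers; the grasp point (between the pads) lies 19 mm behind it; x points along the fingers, y is the direction in which the jaws open and shut, and the axes are right-handed (so a half turn about x gives the same grasp; the last joint's range is limited). The gripper opens to 85 mm and grips with 20 to 120 N. Pads are 22 mm wide; open, the fingers measure 114 mm over their backs; the gripper's body (76 mm by 85 mm) begins 54 mm behind the grasp point. The pads swing forward as they close: fully open they stand 13 mm farther back than shut.
Start: joints at [-1.344, 0.259, 1.535, -0, 1.348, -0.203], TCP at [0.229, -0.5, 0.231] pointing down, gripper open.
Joint ranges: [-3.14, 3.14], [-0.91, 2.08], [0.19, 2.58], [-1.22, 4.36], [0.22, 2.71], [-3.12, 3.12]. Speed limits (rad/s): [2.57, 2.57, 3.14, 3.14, 3.14, 3.14].

## Interface

Orientations are given as a unit quaternion [x, y, z, w].
In Python, from plant import read_state, capture, finish_job gives the robot as it stands. The module is installed in compiled form; this text tells all that it offers.
- The arm moves only by the shell command python3 -m handwheel 'ROWS' [OPENING] [FORCE]. ROWS is JSON, a list of rows, each a list of 6 numbers: the shift along the world's x, y, z in cm, then the turn, a rotation vector about the world's x, y, z in rad. A call has 1 to 10 rows; each row is the pose to reach, as a shift and turn from the pose commanded when the call began; what a row does not reach only later rows make up. A row lasts 1/8 s, in which the tool goes at most 62.5 mm and 10.7 degrees, less where a joint would pass 70% of its speed; a pose out of reach is approached as far as the arm can. A call with a gripper value outside its range is refused whole. OPENING is the gripper command: -1 is shut, 1 is fully open, values between are in proportion, set as the call begins (- or left out, the last holds). The fingers move at their own pace and stop on an object; FORCE is the grip in N (left out, the last holds). Time passes only in rows, so rows that repeat a pose let the fingers close. It gives the time, the measured TCP pose, the force and the opening at its end, in the units of the state.
- read_state(): the state, without advancing time (a new reading comes with each control period).
- capture(name): name is "side" or "top" or "wrist"; returns a dict with "color" (480x640x3 uint8, red, green, blue), "range_z" (480x640 float32, m along the optical axis (not along the pixel's ray), 0 where there is no reading), "vertical_fov" (degrees; the focal length in pixels is half the picture's height over the tangent of half this angle, whatever the lens; pixels are square), "cx", "cy" (the principal point, pixels), "extrinsics" (4x4, takes a point from camera to world coordinates). Camera axes: x right, y down, z forward; pixel columns grow to the right and rows downward; lengths in m; the calibration is good to about 2 mm. The wrist camera is an equidistant fisheye: a pixel r from the principal point sees the ray r / f radians off the axis. A picture is of the moment at which its call begins.
- finish_job(): hands the job in, once; it reports no verdict.
The state is a dict: "time": time; "joint_pos": joint angles; "dq": joint speeds; "tau": joint torques, N m; "position": TCP position; "tcp_rot": TCP orientation; "force": force on the tool from outside, world axes, zero at the start; "torque": the same for the moment, N m; "gripper_width": finger opening in m.
Only numpy, scipy, OpenCV 4.12 (cv2) and the standard library are available. Lean on these libraries where they do the work, as an engineer would, in place of code of your own. Each camera call takes 0.05 s, during which the arm holds its last target.

## Task

Take the steel tube out of the push-fit fitting: slide the orange release fork under the fitting's yoke, gently, until its shoulders rest against the yoke and its wedge holds the blue collet ring fully down; leave the fork there, pull the tube straight up and out, and stand it upright, fully down, in the grey tube stand. Do not ram the fork, do not tug the tube against its teeth, and leave the other things alone.

Things in the scene. Friction and masses are not known exactly. Their poses are not given: they have to be found in the camera images.
- fitting: Push-fit fitting screwed to the table; origin on the table under the tube's axis, z up. Base plate 90 (x) x 84 x 8 mm, brass body 38 x 38 mm up to z = 30, bore 15.6 mm, its floor at z = 14. The fork enters along +x from the -x side. Teeth in the bore catch the tube's neck, leave it 2 mm of upward play, and clear it only when the ring is about 5 mm down.
- yoke_front (a point): Middle of the yoke's front mouth, at rail underside height (fitting x = -22, y = 0, z = 55 mm; axes as the fitting). Aluminium yoke over the ring: two side posts, inner faces y = +-19, outer +-27, x = -22 to +20 mm, each with a rail inward to y = +-8.5 mm, underside z = 55, top z = 63. The tube stands in the slot between them. Rail fronts and ear fronts slope as a lead-in.
- ring_ears (a point): Point on the fitting's axis at z = 48 mm (does not move): height of the tops of the blue collet ring's two ears when the ring is up. Ring 34 mm in diameter; ears at y = +-12.75 mm, 6.5 mm wide, x = -4 to +4 mm. The prongs slide in over the ears and under the rails, so 7 mm of height is free at first.
- grip: Black grip of the orange release fork (70 g in all, flat on the table, 134 mm long). Grip block 32 (x) x 14 (y) mm, from z = 14 to 55. Origin on the fork's underside under the block, x towards the prong tips, z up. The blade is clamped in it at any setting: it may stick out up to 16 mm more or less than nominal, differing each time and not measured, so push it home by feel.
- collet (a joint): How far the blue collet ring is pressed down, m: 0 = up, about 0.006 = as held by the fork fully home (teeth withdrawn), 0.0095 = end stop. A spring pushes it up with about 2 N at 0 and 4 N at 0.006. The fork's wedging needs 2 to 7 N of push, then its shoulders stop hard on the yoke's posts; 6 to 8 N there is enough. Let go, the wedged fork stays by friction.
- blade (a point): Same point as the grip's origin. Orange blade, 13 mm thick; nominally 56 mm ahead (+-16) are the front faces of its 56 mm wide shoulders, 12 mm further its crotch, 46.5 mm further its round prong tips, 3 mm thick at the top. Prongs' outer faces y = +-17, inner +-9. Top flat, z = 13; underside ramps from z = 0, 19.5 mm ahead of the shoulders, to z = 10 at the tips.
- ring_axis (a point): Point on the fitting's axis on the table. Fork fully home: level, blade along the fitting's x, underside at z = 42, top touching the rails, shoulders at fitting x = -22, so the grip's origin is at x = -78 mm (+-16), y = 0 (+-2 play). Full thickness comes 1.5 mm before the stop; 5 mm short of it the teeth still hold.
- tube: Steel tube, 14 mm diameter, 103 mm long, about 60 g, standing upright in the fitting; origin at the centre of its lower end, z along the tube to the top. At the start its lower end is 14 mm and its top 117 mm above the table (54 mm above the yoke's top). Narrow retaining neck 10 to 18 mm above the lower end.
- stand: Grey tube stand, fixed: block 64 x 64 x 40 mm on an 84 x 84 x 6 mm dark base plate. Origin at the centre of its underside on the table.
- socket (a point): Mouth of the stand's one vertical socket: centre of its top face, z = 40 mm; 18 mm diameter, floor 32 mm below the mouth (z = 8 mm).
- case_front (a point): Point on the table under the front face of the fixed beige instrument case that stands behind the fork; the case is a wall across x here (240 mm wide in y, centred 30 mm left of this point, about 280 mm tall) with a knob 20 mm proud of it. Keep what you carry clear of it.
- glue_stick: Bystander, loose: green and yellow glue stick, standing, 22 mm diameter x 74 mm tall. Origin at the centre of its underside.
- weigh_tin: Bystander, loose: round metal tin with lid, 52 mm diameter x 26 mm tall. Origin at the centre of its underside.
- hex_key_set: Bystander, loose: orange folding hex-key holder, 85 x 33 x 28 mm, long side along its x. Origin at the centre of its underside.

How it is judged:
On the way, in this order (a step that is already met when the one before it is completed fails the run):
1. the fork is home and level under the yoke and holds the collet ring fully down, the tube not yet lifted (angle between grip's own z axis and vertical below 0.07 rad and y of grip in the frame of fitting between -0.008 and 0.008 m and x of grip in the frame of fitting above -0.0975 m and value of joint collet above 0.0055 m and z of tube in the frame of fitting below 0.0175 m), for 0.2 s.
2. the tube is out of the fitting while the fork, still home, holds the ring down (z of tube in the frame of fitting above 0.07 m and value of joint collet above 0.0055 m and angle between grip's own z axis and vertical below 0.07 rad and y of grip in the frame of fitting between -0.008 and 0.008 m and x of grip in the frame of fitting above -0.0975 m), for 0.1 s.
At the end, for the whole second after the job is handed in: The tube stands at rest in the socket: lower end within 6 mm of its axis and under 14 mm above the table, tilt under 0.2 rad. The fork is still in the fitting (grip within 105 mm of the tube axis lengthwise, 12 mm sideways, over 35 mm up) and holds the ring over 4.5 mm down (horizontal distance between tube and stand below 0.006 m and height (world z) of tube below 0.014 m and angle between tube's own z axis and vertical below 0.2 rad and linear speed of tube below 0.02 m/s and x of grip in the frame of fitting above -0.105 m and y of grip in the frame of fitting between -0.012 and 0.012 m and z of grip in the frame of fitting above 0.035 m and value of joint collet above 0.0045 m); the robot touches nothing.
It fails at once if the fork is rammed: more than 22 N on the fitting (contact force between anything else and fitting above 22 N).
It fails at once if the tube is tugged or pushed hard: more than 20 N between tube and fitting (contact force between tube and fitting above 20 N).
It fails at once if a bystander is moved more than 25 mm (distance of any of glue_stick, weigh_tin, hex_key_set from where it was at the start of the episode above 0.025 m).
It also fails if it takes over 64 s, if anything falls off the work surface, if the arm or the gripper's body presses on something with over 40 N, if the wrist force passes 120 N, or if a joint passes its speed limit or range.

## Working session

There is one attempt and no reset: what is moved stays moved. The work goes in short steps, Python scripts to look and compute and a shell command to move; the robot and the scene stay as the last step left them, time stands still between calls to the robot, and variables do not carry over. Pictures are saved under pics/ and viewed, and the job is handed in when it is done.

```bash
mkdir -p pics; cat > h.py <<'E'
import numpy as np, cv2, pickle
from plant import read_state, capture
def snap(name, tag):
    c=capture(name); pickle.dump(c,open(f'pics/{tag}.pkl','wb'))
    cv2.imwrite(f'pics/{tag}.png',c['color'][:,:,::-1]); return c
def load(tag): return pickle.load(open(f'pics/{tag}.pkl','rb'))
def f(c): return 240/np.tan(np.radians(c['vertical_fov'])/2)
def cloud(c):
    v,u=np.mgrid[:480,:640]; z=c['range_z'].astype(float); F=f(c)
    P=np.stack([(u-c['cx'])/F*z,(v-c['cy'])/F*z,z],-1)
    E=np.array(c['extrinsics']); W=P@E[:3,:3].T+E[:3,3]; W[z==0]=np.nan; return W
def ray(c,u,v,h):
    F=f(c); d=np.array([(u-c['cx'])/F,(v-c['cy'])/F,1]); E=np.array(c['extrinsics'])
    d=E[:3,:3]@d; o=E[:3,3]; return o+d*(h-o[2])/d[2]
def crop(tag,u0,u1,v0,v1,s,out):
    im=cv2.imread(f'pics/{tag}.png')[v0:v1,u0:u1]
    cv2.imwrite(f'pics/{out}.png',cv2.resize(im,None,fx=s,fy=s,interpolation=cv2.INTER_CUBIC))
E
python3 - <<'E'
from h import *
print(read_state())
for n in ['top','side']:
    c=snap(n,n+'0'); print(n,c['vertical_fov'],c['cx'],c['cy'],c['extrinsics'])
E
```

```text
{'time': 0.0, 'joint_pos': array([-1.34378760e+00,  2.59346329e-01,  1.53608943e+00,  2.59565647e-05,
        1.34802378e+00, -2.02807317e-01]), 'dq': array([-1.04415946e-03,  7.59096051e-04, -7.33514915e-04,  7.67104574e-04,
       -3.82774245e-05,  9.50295515e-04]), 'tau': array([ 1.42804956e-04, -4.46029258e+01, -2.90568656e+01, -1.93529154e-04,
        1.16263746e-02, -1.87944346e-05]), 'position': array([ 0.22908969, -0.49942767,  0.23047037]), 'tcp_rot': array([ 0.6908416 ,  0.15145392, -0.69083968,  0.15013371]), 'force': array([-1.19804376,  0.27092645, -0.52852661]), 'torque': array([0.00721681, 0.00205303, 0.02648078]), 'gripper_width': 0.08543773121584455}
top 52.0491044130687 315.0674717757914 236.03177138727753 [[ 0.01816384 -0.99674853  0.07850123  0.46657232]
 [-0.99977094 -0.01721771  0.01271255 -0.0483518 ]
 [-0.0113196  -0.07871415 -0.99683296  1.13644416]
 [ 0.          0.          0.          1.        ]]
side 54.23344346278387 319.90129820038675 235.36802821956368 [[ 0.99208327 -0.05942725  0.11063087  0.42620454]
 [-0.12463439 -0.57393388  0.80936158 -0.76486449]
 [ 0.01539667 -0.8167425  -0.57679688  0.60323171]
 [ 0.          0.          0.          1.        ]]
```

View pics/top0.png

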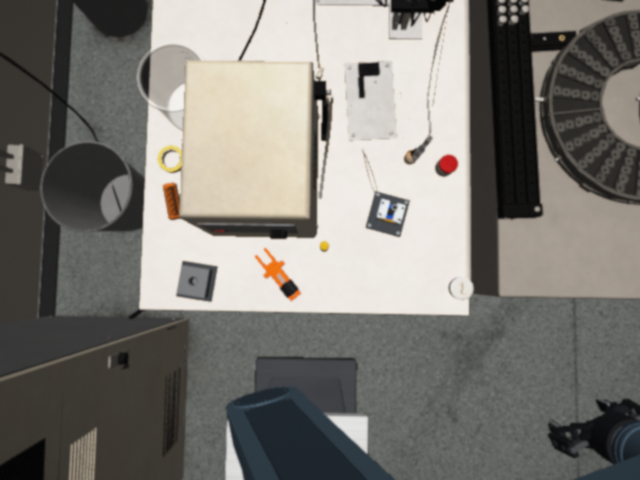

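View pics/side0.png

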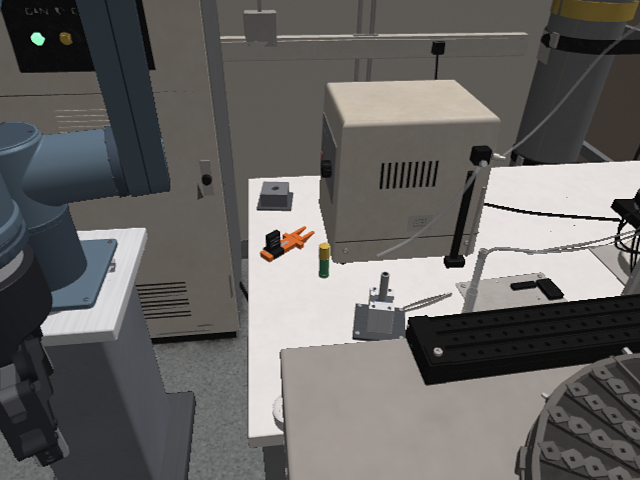

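```bash
python3 - <<'E'
from h import *
crop('top0',340,440,170,250,8,'c_fit'); crop('top0',160,320,230,310,5,'c_fork')
c=load('top0'); 
for n,u,v,h in [('stand',197,281,.04),('fork',277,273,.013),('fit',387,213,.06),('glue',325,246,.074),('tin',461,288,.026),('hex',172,201,.028),('tablecorner',468,314,0),('case',250,222,.28)]:
    W=cloud(c); print(n,ray(c,u,v,h).round(3),W[v,u].round(3))
E
```

```text
stand [0.448 0.227 0.04 ] [0.448 0.226 0.043]
fork [0.469 0.051 0.013] [0.469 0.051 0.014]
fit [ 0.605 -0.192  0.06 ] [ 0.606 -0.194  0.048]
glue [ 0.529 -0.057  0.074] [ 0.529 -0.057  0.075]
tin [ 0.443 -0.363  0.026] [ 0.443 -0.363  0.026]
hex [0.628 0.294 0.028] [0.629 0.295 0.026]
tablecorner [ 0.384 -0.386  0.   ] [ 0.384 -0.386  0.   ]
case [0.557 0.077 0.28 ] [0.558 0.079 0.268]
```

View pics/c_fit.png

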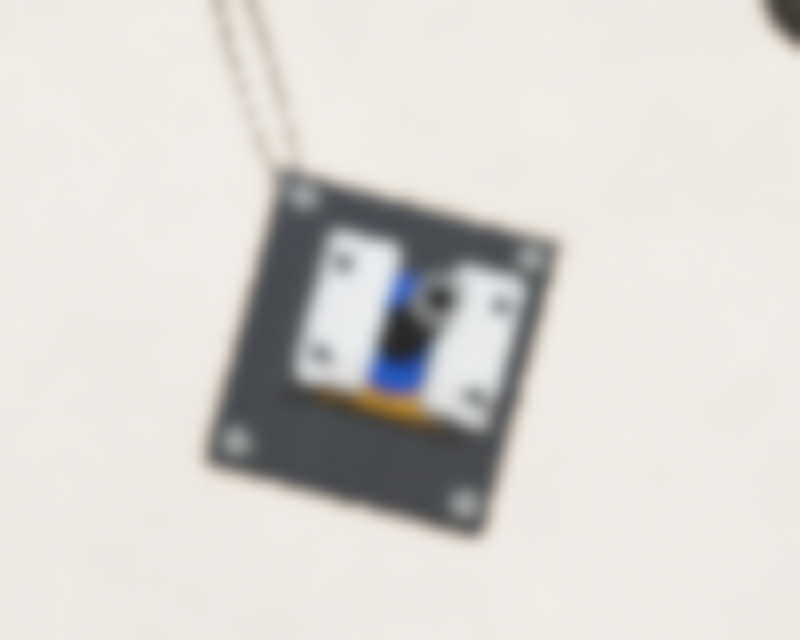

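View pics/c_fork.png

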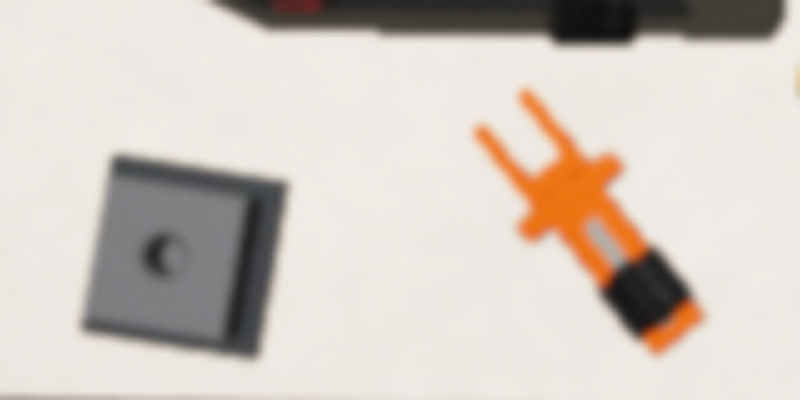

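```bash
python3 - <<'E'
from h import *
from scipy.spatial.transform import Rotation as R
s=read_state(); print(R.from_quat(s['tcp_rot']).as_matrix().round(3))
c=load('top0')
def cf(u,v): return 160+u/5-0.4,230+v/5-0.4
def ct(u,v): return 340+u/8-0.44,170+v/8-0.44
for n,(u,v),h in [('tipL',cf(482,130),.013),('tipR',cf(527,95),.013),('shR',cf(615,163),.013),('shL',cf(525,232),.013),('tailR',cf(702,315),.013),('tailL',cf(655,352),.013),('griptop',cf(650,288),.055),
 ('sock',cf(165,255),.04),
 ('bpNL',ct(208,460),.008),('bpFL',ct(285,170),.008),('bpFR',ct(557,240),.008),('bpNR',ct(480,535),.008),
 ('yNL',ct(297,380),.063),('yFL',ct(330,230),.063),('yFR',ct(525,275),.063),('yNR',ct(485,430),.063),('tube',ct(440,297),.117)]:
    print(n,ray(c,u,v,h).round(4))
E
```

```text
[[-0.     0.417 -0.909]
 [ 0.002 -0.909 -0.417]
 [-1.    -0.002 -0.   ]]
tipL [0.5078 0.1003 0.013 ]
tipR [0.5242 0.0801 0.013 ]
shR [0.4938 0.0391 0.013 ]
shL [0.4616 0.0794 0.013 ]
tailR [ 0.4255 -0.0021  0.013 ]
tailL [0.4084 0.0189 0.013 ]
griptop [0.4384 0.0192 0.055 ]
sock [0.4486 0.2367 0.04  ]
bpNL [ 0.5782 -0.1499  0.008 ]
bpFL [ 0.6629 -0.1713  0.008 ]
bpFR [ 0.6438 -0.25    0.008 ]
bpNR [ 0.5579 -0.2282  0.008 ]
yNL [ 0.5952 -0.1691  0.063 ]
yFL [ 0.6369 -0.1778  0.063 ]
yFR [ 0.6253 -0.2314  0.063 ]
yNR [ 0.5823 -0.2206  0.063 ]
tube [ 0.6111 -0.2001  0.117 ]
```

```bash
python3 -m handwheel '[[3,4,1,0,0,0],[7,9,2,0,0,0],[11,14,3,0,0,0],[15,20,4,0,0,0],[19,25,5,0,0,0],[22,28,5,0,0,0],[24,30,5,0,0,0],[24,30,5,0,0,0]]'; python3 - <<'E'
from h import *
c=snap('wrist','w1'); print(c['vertical_fov'],c['cx'],c['cy']); print(np.array(c['extrinsics']).round(3))
E
```

```text
time: 1.1
position: [0.47, -0.1982, 0.2809]
tcp_rot: [-0.69, -0.152, 0.691, -0.152]
force: [0.4, -0.9, -0.5]
gripper_width: 0.0854
65.70646984690485 318.42318555389056 240.8635718531
[[ 0.42  -0.858 -0.295  0.547]
 [-0.908 -0.397 -0.135 -0.164]
 [-0.001  0.324 -0.946  0.424]
 [ 0.     0.     0.     1.   ]]
```

View pics/w1.png

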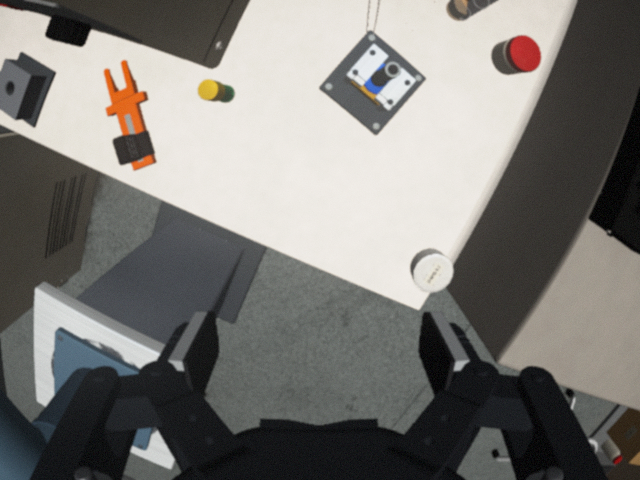

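```bash
cat >> h.py <<'E'
def wray(c,u,v,h):
    F=f(c); x,y=u-c['cx'],v-c['cy']; r=np.hypot(x,y); t=r/F
    d=np.array([x/r*np.sin(t),y/r*np.sin(t),np.cos(t)]) if r>0 else np.array([0,0,1.])
    E=np.array(c['extrinsics']); d=E[:3,:3]@d; o=E[:3,3]; return o+d*(h-o[2])/d[2]
E
python3 - <<'E'
from h import *
crop('w1',310,440,20,145,6,'cw_fit'); crop('w1',90,170,50,175,5,'cw_fork')
E
```

```text
(no output)
```

View pics/cw_fit.png

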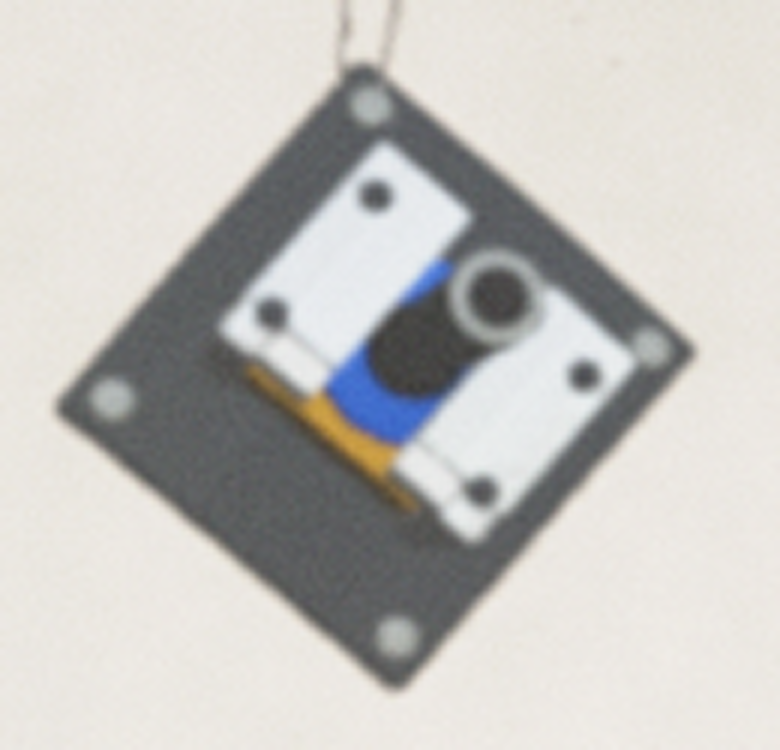

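View pics/cw_fork.png

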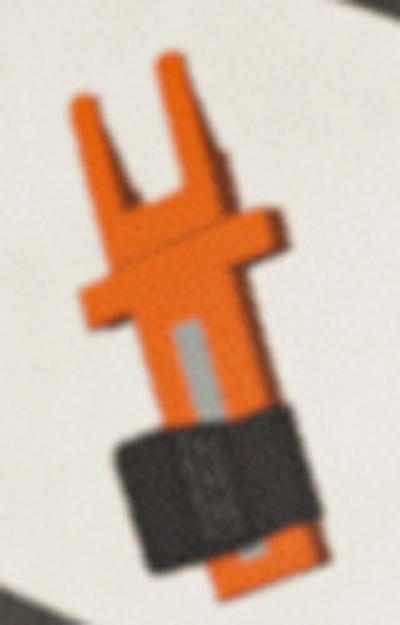

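```bash
python3 - <<'E'
from h import *
c=load('w1')
a=lambda u,v:(310+u/6-.42,20+v/6-.42)
b=lambda u,v:(90+u/5-.4,50+v/5-.4)
for n,(u,v),h in [('bpNL',a(55,408),.008),('bpFL',a(362,60),.008),('bpFR',a(698,350),.008),('bpNR',a(397,692),.008),
 ('scNL',a(112,398),.0095),('scFL',a(370,104),.0095),('scFR',a(652,347),.0095),('scNR',a(397,635),.0095),
 ('tNL',a(271,314),.063),('tFL',a(375,195),.063),('tFR',a(584,376),.063),('tNR',a(482,491),.063),
 ('tube',a(497,297),.117),
 ('tipL',b(83,95),.013),('tipR',b(170,52),.013),('shR',b(275,208),.013),('shL',b(80,290),.013),('tailL',b(220,602),.013),('tailR',b(325,562),.013),('grFL',b(183,430),.055),('grFR',b(237,423),.055),('grNL',b(190,560),.055),('grNR',b(245,540),.055)]:
    print(n,wray(c,u,v,h).round(4))
E
```

```text
bpNL [ 0.578  -0.1497  0.008 ]
bpFL [ 0.6636 -0.1721  0.008 ]
bpFR [ 0.6429 -0.252   0.008 ]
bpNR [ 0.5573 -0.2293  0.008 ]
scNL [ 0.5839 -0.1584  0.0095]
scFL [ 0.6559 -0.177   0.0095]
scFR [ 0.6387 -0.2436  0.0095]
scNR [ 0.5668 -0.2244  0.0095]
tNL [ 0.6027 -0.176   0.063 ]
tFL [ 0.6282 -0.1825  0.063 ]
tFR [ 0.6169 -0.2255  0.063 ]
tNR [ 0.5918 -0.2188  0.063 ]
tube [ 0.6108 -0.2008  0.117 ]
tipL [0.5104 0.1013 0.013 ]
tipR [0.5271 0.081  0.013 ]
shR [0.5007 0.0375 0.013 ]
shL [0.4653 0.0829 0.013 ]
tailL [0.407  0.0177 0.013 ]
tailR [ 0.4267 -0.0061  0.013 ]
grFL [0.4535 0.0207 0.055 ]
grFR [0.4595 0.0083 0.055 ]
grNL [0.4273 0.0094 0.055 ]
grNR [ 0.4364 -0.0023  0.055 ]
```

```bash
python3 -m handwheel '[[-2,3,0,0,0,0],[-4,8,0,0,0,0.05],[-5,13,-1,0,0,0.12],[-5,18,-2,0,0,0.2],[-5,21,-4,0,0,0.26],[-5,21.5,-6,0,0,0.26],[-5,21.5,-7,0,0,0.26],[-5,21.5,-7,0,0,0.26]]'; python3 - <<'E'
from h import *
c=snap('wrist','w2'); print(np.array(c['extrinsics']).round(3))
c=load('side0');W=cloud(c)
for u,v in [(327,165),(325,172),(329,160),(320,168),(335,200),(330,230)]: print(u,v,W[v,u].round(3))
c=load('top0');W=cloud(c)
for u,v in [(278,234),(278,236),(278,238),(272,235),(285,235),(230,231)]: print(u,v,W[v,u].round(3))
E
```

```text
time: 2.15
position: [0.4187, 0.0141, 0.2108]
tcp_rot: [-0.665, -0.239, 0.666, -0.238]
force: [-0.1, -0.1, -0.1]
gripper_width: 0.0856
[[ 0.635 -0.73  -0.252  0.485]
 [-0.773 -0.601 -0.205  0.066]
 [-0.001  0.325 -0.946  0.354]
 [ 0.     0.     0.     1.   ]]
327 165 [0.545 0.027 0.201]
325 172 [0.541 0.02  0.19 ]
329 160 [0.551 0.038 0.206]
320 168 [0.535 0.047 0.185]
335 200 [ 0.555 -0.019  0.151]
330 230 [0.553 0.009 0.063]
278 234 [0.542 0.034 0.206]
278 236 [0.538 0.034 0.21 ]
278 238 [0.535 0.034 0.208]
272 235 [0.541 0.046 0.2  ]
285 235 [0.541 0.021 0.201]
230 231 [0.551 0.135 0.155]
```

View pics/w2.png

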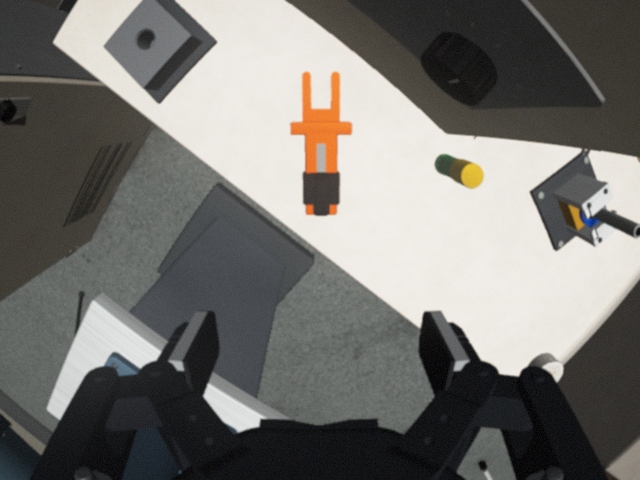

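```bash
python3 - <<'E'
from h import *
crop('w2',270,370,60,225,4,'cw2'); crop('w2',95,225,0,110,6,'cw2s')
E
```

```text
(no output)
```

View pics/cw2.png

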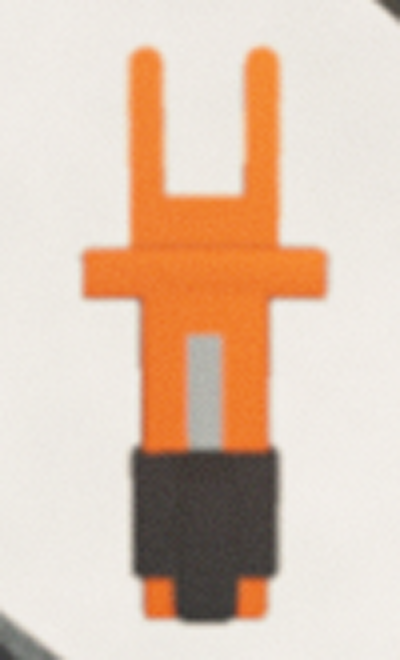

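View pics/cw2s.png

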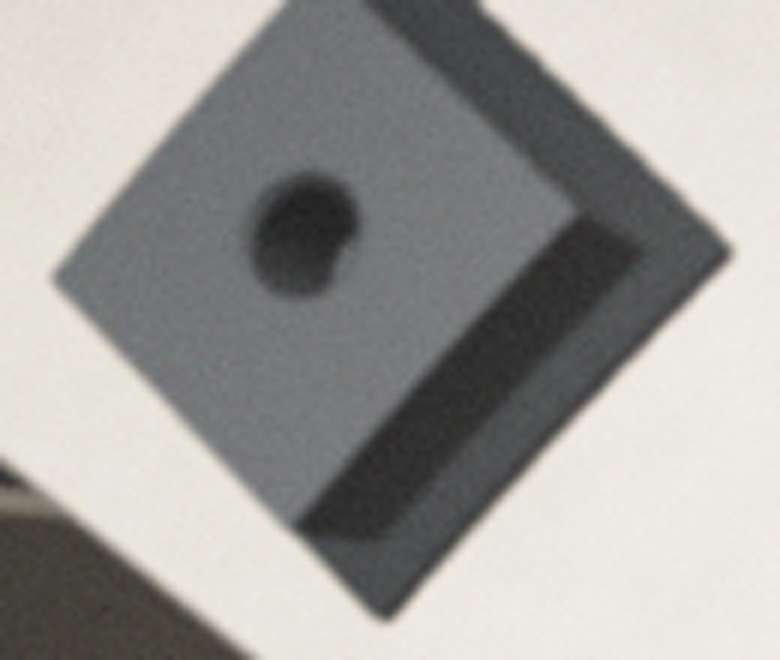

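```bash
python3 - <<'E'
from h import *
crop('side0',250,330,215,275,8,'cs_fork')
c=load('w2'); E=np.array(c['extrinsics']); F=f(c)
def wz(u,v):
    z=c['range_z'][v,u]; x,y=u-c['cx'],v-c['cy']; r=np.hypot(x,y); t=r/F
    p=np.array([x/r*np.tan(t),y/r*np.tan(t),1])*z; return E[:3,:3]@p+E[:3,3]
for u in [304,308,312,316,321,326,330,334,337]:
    print(u,[ (round(float(wz(u,v)[2]),3)) for v in (173,178,184,190,196,202,206,210,213)])
c2=load('side0');W=cloud(c2)
print(W[228:262:3,262:290:3,2].round(3))
E
```

```text
304 [0.018, 0.017, 0.018, 0.017, 0.019, 0.018, 0.002, 0.001, 0.001]
308 [0.017, 0.018, 0.018, 0.017, 0.018, 0.019, 0.013, 0.013, 0.013]
312 [0.019, 0.018, 0.046, 0.047, 0.047, 0.045, 0.015, 0.014, 0.016]
316 [0.025, 0.049, 0.055, 0.057, 0.057, 0.057, 0.055, 0.056, 0.055]
321 [0.029, 0.052, 0.056, 0.056, 0.056, 0.056, 0.057, 0.055, 0.055]
326 [0.024, 0.051, 0.056, 0.055, 0.055, 0.056, 0.055, 0.354, 0.055]
330 [0.018, 0.019, 0.018, 0.017, 0.019, 0.019, 0.014, 0.013, 0.014]
334 [0.018, 0.018, 0.018, 0.018, 0.019, 0.019, 0.015, 0.013, 0.014]
337 [0.017, 0.02, 0.019, 0.019, 0.018, 0.018, 0.001, 0.001, -0.0]
[[-0.     0.002 -0.001 -0.002 -0.001 -0.001 -0.002 -0.    -0.002 -0.002]
 [-0.002 -0.    -0.003 -0.       nan  0.052 -0.002 -0.    -0.001 -0.   ]
 [-0.    -0.     0.054  0.054  0.055  0.051 -0.     0.013  0.013  0.012]
 [-0.001  0.053  0.053  0.051  0.047  0.044 -0.001  0.007  0.012  0.012]
 [ 0.     0.044  0.047  0.045  0.04   0.036  0.013  0.013  0.013  0.011]
 [ 0.     0.033  0.038  0.037  0.032  0.027  0.011  0.011  0.013  0.014]
 [-0.001  0.014  0.031  0.032  0.025  0.02   0.01   0.013  0.011  0.01 ]
 [-0.002  0.017  0.024  0.022  0.019  0.017  0.015  0.013  0.008  0.004]
 [ 0.015  0.013  0.016  0.018  0.018  0.016  0.01   0.004  0.     0.   ]
 [ 0.008  0.011  0.015  0.012  0.013  0.008  0.002 -0.     0.001  0.   ]
 [-0.     0.005  0.011  0.007  0.006 -0.002  0.    -0.001 -0.002  0.001]
 [ 0.     0.001  0.004 -0.    -0.    -0.001 -0.001 -0.001 -0.002  0.001]]
```

View pics/cs_fork.png

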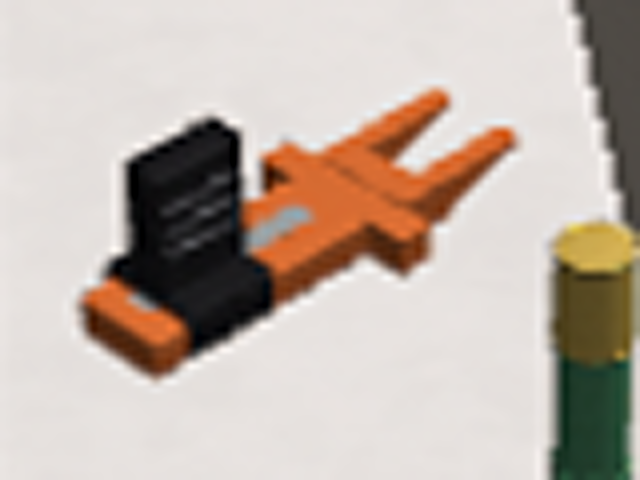

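```bash
python3 - <<'E'
from h import *
c=load('w2'); b=lambda u,v:(270+u/4-.38,60+v/4-.38); s=lambda u,v:(95+u/6-.42,v/6-.42)
P={}
for n,(u,v),h in [('tipL',b(146,46),.013),('tipR',b(262,46),.013),('shL',b(83,249),.013),('shR',b(326,249),.013),('clFL',b(134,452),.018),('clFR',b(277,452),.018),('clNL',b(135,575),.018),('clNR',b(276,575),.018),('topNL',b(178,620),.055),('topNR',b(238,620),.055),('tailL',b(144,618),.013),('tailR',b(267,618),.013),('sock',s(302,235),.04),
 ('sR',s(578,212),.04),('sN',s(297,525),.04),('sL',s(55,275),.04),('bN',s(387,620),.006),('bR',s(733,253),.006)]:
    P[n]=wray(c,u,v,h); print(n,P[n].round(4))
m=lambda a,b:(P[a]+P[b])/2
d=m('tipL','tipR')-m('tailL','tailR'); print('yaw',np.degrees(np.arctan2(d[1],d[0])),np.linalg.norm(d))
g=(m('clFL','clFR')+m('clNL','clNR'))/2; dn=d/np.linalg.norm(d)
print('grip',g,(P['shL']+P['shR'])@dn/2-g@dn, (m('tipL','tipR')-g)@dn,(m('topNL','topNR')-g)@dn)
e=m('topNL','topNR')-g; print(np.cross(dn[:2],e[:2]))
s0=read_state(); from scipy.spatial.transform import Rotation as R
M=R.from_quat(s0['tcp_rot']).as_matrix(); print(s0['position'],np.degrees(np.arctan2(M[1,1],M[0,1]))); print(M.round(3))
E
```

```text
tipL [0.5105 0.1023 0.013 ]
tipR [0.527  0.0823 0.013 ]
shL [0.4653 0.0837 0.013 ]
shR [0.5003 0.0413 0.013 ]
clFL [0.4367 0.0454 0.018 ]
clFR [0.4574 0.0203 0.018 ]
clNL [0.4144 0.0271 0.018 ]
clNR [0.4352 0.0019 0.018 ]
topNL [0.4203 0.0184 0.055 ]
topNR [0.4282 0.0088 0.055 ]
tailL [0.4065 0.0183 0.013 ]
tailR [ 0.4251 -0.0042  0.013 ]
sock [0.4494 0.2369 0.04  ]
sR [0.4755 0.2005 0.04  ]
sN [0.4139 0.2089 0.04  ]
sL [0.4223 0.2723 0.04  ]
bN [0.4028 0.2005 0.006 ]
bR [0.4834 0.1888 0.006 ]
yaw 39.612141048990054 0.1336848676576745
grip [0.43594217 0.02367962 0.018     ] 0.06088021684746603 0.10756232004113785 -0.015423752726646143
-0.00029298853876591133
[0.41926565 0.01400395 0.21148427] -50.57450061329086
[[-0.     0.635 -0.772]
 [-0.    -0.772 -0.635]
 [-1.     0.     0.   ]]<stdin>:11: DeprecationWarning: Arrays of 2-dimensional vectors are deprecated. Use arrays of 3-dimensional vectors instead. (deprecated in NumPy 2.0)
```

```bash
python3 -m handwheel '[[1.0,0.5,-3,0,0,0],[1.7,0.9,-8,0,0,0],[1.7,0.9,-13,0,0,0],[1.7,0.9,-16.5,0,0,0],[1.7,0.9,-18.4,0,0,0],[1.7,0.9,-18.8,0,0,0],[1.7,0.9,-18.8,0,0,0]]'; python3 -m handwheel '[[0,0,0,0,0,0],[0,0,0,0,0,0],[0,0,0,0,0,0],[0,0,0,0,0,0],[0,0,0,0,0,0],[0,0,0,0,0,0]]' -1 60
```

```text
time: 3.08
position: [0.4371, 0.0234, 0.024]
tcp_rot: [0.666, 0.239, -0.665, 0.239]
force: [-0.2, 0.0, 0.2]
gripper_width: 0.0853
time: 3.82
position: [0.4363, 0.0241, 0.0236]
tcp_rot: [0.666, 0.239, -0.665, 0.239]
force: [-0.7, -0.8, 5.6]
gripper_width: 0.0133
```

```bash
python3 -m handwheel '[[0,0,2,0,0,0],[-1.5,0,6,0,0,0],[-4,-1,10,0,0,0],[-6,-4,12,0,0,0],[-6,-8,12,0,0,-0.15],[-6,-12,12,0,0,-0.33],[-4,-15,12,0,0,-0.51],[-1,-17,12,0,0,-0.69],[1.5,-18.4,12,0,0,-0.86],[2,-18.4,12,0,0,-0.944]]';python3 -m handwheel '[[0,0,-2,0,0,0],[0,0,-5,0,0,0],[0,0,-5,0,0,0]]'; python3 - <<'E'
from h import *
from scipy.spatial.transform import Rotation as R
c=snap('wrist','w3'); s=snap('side','side3'); print(np.array(c['extrinsics']).round(3))
s0=read_state()
M=R.from_quat(s0['tcp_rot']).as_matrix(); print(s0['position'],np.degrees(np.arctan2(M[1,1],M[0,1]))); print(M.round(4))
E
```

```text
time: 5.08
position: [0.4576, -0.1613, 0.1428]
tcp_rot: [0.701, -0.091, -0.701, -0.091]
force: [0.1, 1.3, -1.4]
gripper_width: 0.0133
time: 5.45
position: [0.4543, -0.1588, 0.0912]
tcp_rot: [-0.7, 0.089, 0.703, 0.091]
force: [0.2, 0.7, -0.9]
gripper_width: 0.0132
[[-0.252 -0.914 -0.319  0.537]
 [-0.968  0.237  0.085 -0.181]
 [-0.002  0.33  -0.944  0.234]
 [ 0.     0.     0.     1.   ]]
[ 0.45619979 -0.1599669   0.09352153] -104.56344606826862
[[-5.000e-04 -2.515e-01 -9.679e-01]
 [ 3.000e-04 -9.679e-01  2.515e-01]
 [-1.000e+00 -2.000e-04  6.000e-04]]
```

View pics/w3.png

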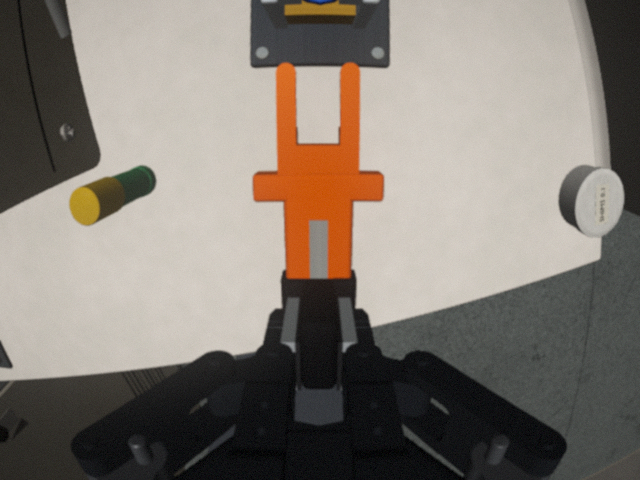

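View pics/side3.png

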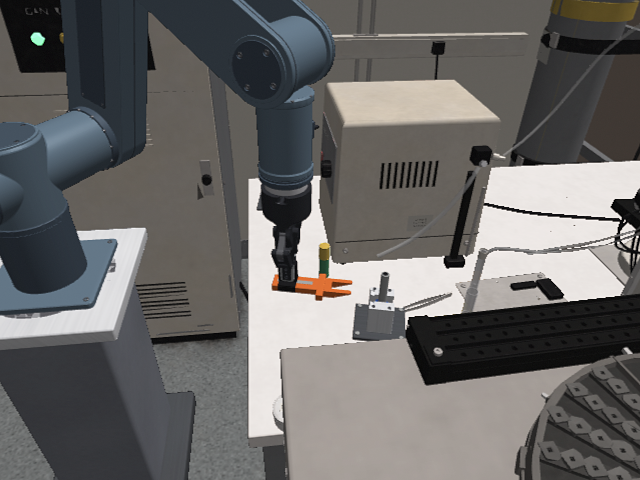

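```bash
python3 - <<'E'
from h import *
c=load('w3'); E=np.array(c['extrinsics']); F=f(c)
v,u=np.mgrid[:480,:640]; z=c['range_z'].astype(float); x,y=u-c['cx'],v-c['cy']; r=np.hypot(x,y)+1e-9;t=r/F
P=np.stack([x/r*np.tan(t)*z,y/r*np.tan(t)*z,z],-1)@E[:3,:3].T+E[:3,3]
for vv in range(72,275,20):
    row=[]
    for uu in (262,284,290,305,330,345,350,375):
        if c['color'][vv,uu,0]>200 and c['color'][vv,uu,2]<80: row.append((uu,P[vv-3:vv+4,uu-1:uu+2].reshape(-1,3).mean(0).round(4).tolist()))
    print(vv,row)
hsv=cv2.cvtColor(c['color'],cv2.COLOR_RGB2HSV); m=(hsv[...,0]<14)&(hsv[...,1]>200)&(hsv[...,2]>180)&(z>0)&(P[...,2]>.06)&(P[...,2]<.1)
q=P[m]; A=np.c_[q[:,:2],np.ones(len(q))]; k=np.linalg.lstsq(A,q[:,2],rcond=None)[0]; 
d=np.array([np.cos(np.radians(-14.6)),np.sin(np.radians(-14.6))]); print(len(q),'slope along,across',k[:2]@d,k[:2]@[-d[1],d[0]],'z at grip',A.mean(0)@k)
cs=load('side3');W=cloud(cs);hsv=cv2.cvtColor(cs['color'],cv2.COLOR_RGB2HSV); m=(hsv[...,0]<14)&(hsv[...,1]>200)&(hsv[...,2]>190)&(W[...,2]>.06)&(W[...,2]<.1); m[:, :250]=0;m[:,360:]=0
q=W[m]; A=np.c_[q[:,:2],np.ones(len(q))]; k=np.linalg.lstsq(A,q[:,2],rcond=None)[0]; print(len(q),k[:2]@d,k[:2]@[-d[1],d[0]],q.mean(0),q.min(0),q.max(0))
# tips by pixel
for n,uu,vv in [('tipL',286,63),('tipR',350,63),('shL',253,172),('shR',383,172)]: print(n,wray(c,uu,vv,.083).round(4))
for n,uu,vv in [('scL',262,53),('scR',377,53)]: print(n,wray(c,uu,vv,.0095).round(4))
E
```

```text
72 [(284, [0.5573, -0.1727, 0.0884]), (290, [0.5576, -0.1746, 0.0812]), (345, [0.5521, -0.196, 0.0811]), (350, [0.5516, -0.198, 0.0808])]
92 [(284, [0.5503, -0.1701, 0.0809]), (290, [0.5496, -0.1725, 0.0813]), (345, [0.544, -0.1939, 0.0811]), (350, [0.5435, -0.1959, 0.0811])]
112 [(284, [0.5422, -0.168, 0.0811]), (290, [0.5416, -0.1703, 0.0812]), (345, [0.536, -0.1914, 0.0882]), (350, [0.5355, -0.1939, 0.081])]
132 [(284, [0.5343, -0.1658, 0.0811]), (290, [0.5336, -0.1682, 0.0811]), (345, [0.5279, -0.1899, 0.0811]), (350, [0.5275, -0.1919, 0.0811])]
152 [(284, [0.5263, -0.1636, 0.0814]), (305, [0.524, -0.172, 0.0813]), (330, [0.5214, -0.1819, 0.0812]), (345, [0.5199, -0.1879, 0.0813]), (350, [0.5194, -0.1899, 0.081])]
172 [(284, [0.5182, -0.1614, 0.0812]), (290, [0.5175, -0.1637, 0.0809]), (305, [0.5159, -0.1698, 0.0812]), (345, [0.5129, -0.1856, 0.0883]), (350, [0.5112, -0.1879, 0.0811])]
192 [(290, [0.5093, -0.1615, 0.0814]), (305, [0.5076, -0.1676, 0.0811]), (330, [0.5051, -0.1777, 0.0814]), (345, [0.5035, -0.1839, 0.0812]), (375, [0.5004, -0.1962, 0.0811])]
212 [(305, [0.4993, -0.1653, 0.0814])]
232 [(290, [0.4924, -0.1567, 0.0816]), (305, [0.4907, -0.163, 0.0816]), (330, [0.4879, -0.1734, 0.0813])]
252 [(290, [0.4834, -0.1541, 0.0814]), (330, [0.479, -0.1712, 0.0816]), (345, [0.4773, -0.1776, 0.0816])]
272 []
11766 slope along,across -0.0065053326341857004 0.003569518877092198 z at grip 0.08124734695122184
70 -0.004505884808525627 -0.030589784811097486 [ 0.50903625 -0.16816726  0.08146637] [ 0.4303809  -0.19906761  0.07954858] [ 0.56206254 -0.14188842  0.08344246]
tipL [ 0.5614 -0.1741  0.083 ]
tipR [ 0.555  -0.1987  0.083 ]
shL [ 0.5218 -0.1491  0.083 ]
shR [ 0.5083 -0.2012  0.083 ]
scL [ 0.5835 -0.1585  0.0095]
scR [ 0.5664 -0.2244  0.0095]
```

```bash
python3 -m handwheel '[[0,0,-1.5,0,0,0],[0,0,-2.6,0,0,0],[0,0,-2.95,0,0,0],[0.6,-0.15,-2.95,0,0,0],[1.4,-0.37,-2.95,0,0,0],[2.0,-0.52,-2.95,0,0,0],[2.4,-0.63,-2.95,0,0,0],[2.4,-0.63,-2.95,0,0,0],[2.4,-0.63,-2.95,0,0,0]]'; python3 - <<'E'
from h import *
c=snap('wrist','w4'); s=snap('side','side4')
s0=read_state();print(s0['position'],s0['force'],s0['tcp_rot'])
crop('w4',220,420,0,220,3,'cw4'); crop('side4',270,420,250,350,5,'cs4')
c=load('w4'); E=np.array(c['extrinsics']); F=f(c)
v,u=np.mgrid[:480,:640]; z=c['range_z'].astype(float); x,y=u-c['cx'],v-c['cy']; r=np.hypot(x,y)+1e-9;t=r/F
P=np.stack([x/r*np.tan(t)*z,y/r*np.tan(t)*z,z],-1)@E[:3,:3].T+E[:3,3]
hsv=cv2.cvtColor(c['color'],cv2.COLOR_RGB2HSV); m=(hsv[...,0]<14)&(hsv[...,1]>200)&(hsv[...,2]>180)&(z>0)&(P[...,2]>.03)&(P[...,2]<.07)
q=P[m];print(np.median(q,0),len(q)); np.save('pics/w4P.npy',P)
E
```

```text
time: 6.68
position: [0.4799, -0.1661, 0.0637]
tcp_rot: [-0.701, 0.09, 0.702, 0.09]
force: [0.6, -0.2, -1.1]
gripper_width: 0.0133
[ 0.47995776 -0.16615652  0.06379198] [ 0.02732255 -0.3692571  -0.54795893] [-0.70131802  0.08959313  0.70149004  0.08965393]
[ 0.53750349 -0.18051329  0.05405564] 11774
```

View pics/cw4.png

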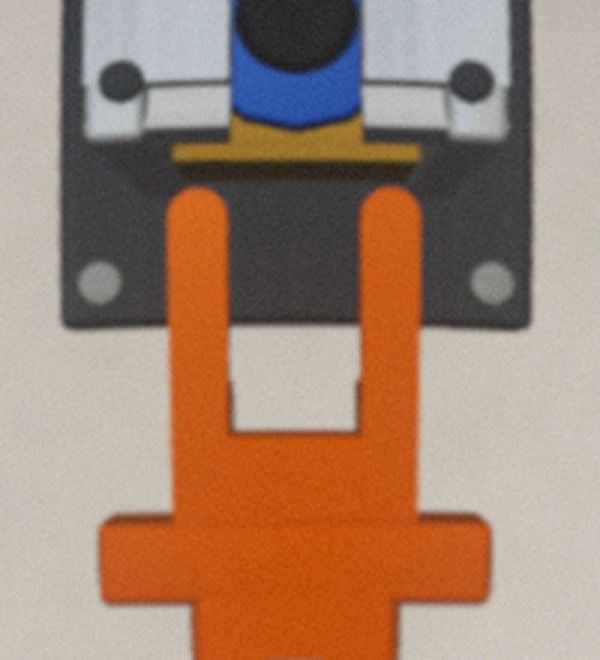

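View pics/cs4.png

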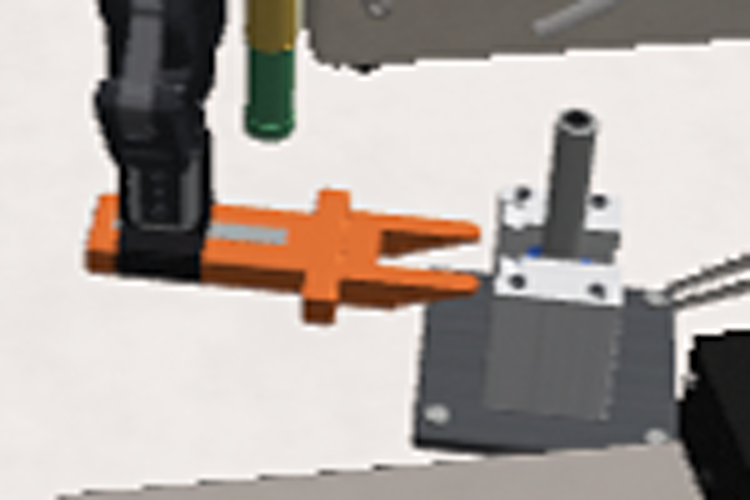

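```bash
python3 - <<'E'
import numpy as np
P=np.load('pics/w4P.npy')
print(np.median(P[5:22,262:270].reshape(-1,3),0),np.median(P[5:20,355:365].reshape(-1,3),0),np.median(P[85:100,300:320].reshape(-1,3),0), np.median(P[70:100,280:292].reshape(-1,3),0),np.median(P[70:100,345:355].reshape(-1,3),0))
E
```

```text
[ 0.6076595  -0.17936563  0.06404957] [ 0.59893847 -0.2138995   0.06405263] [ 0.57643038 -0.1872228   0.00907535] [ 0.57879973 -0.17888414  0.0540488 ] [ 0.5722277  -0.20384171  0.05402622]
```

```bash
python3 -m handwheel '[[0.39,-0.10,0.05,0,0,0],[0.87,-0.23,0.05,0,0,0],[1.26,-0.33,0.08,0,0,0],[1.64,-0.43,0.1,0,0,0],[1.93,-0.51,0.1,0,0,0],[2.13,-0.56,0.1,0,0,0],[2.13,-0.56,0.1,0,0,0]]';  python3 - <<'E'
from h import *
s0=read_state();print(s0['position'],s0['force'])
E
python3 -m handwheel '[[0.19,-0.05,0,0,0,0],[0.39,-0.10,0,0,0,0],[0.58,-0.15,0,0,0,0],[0.77,-0.20,0,0,0,0],[0.87,-0.23,0,0,0,0],[0.97,-0.25,0,0,0,0],[0.97,-0.25,0,0,0,0]]'
```

```text
time: 7.65
position: [0.5016, -0.1719, 0.0648]
tcp_rot: [-0.701, 0.09, 0.701, 0.09]
force: [-0.0, -0.2, -0.9]
gripper_width: 0.0131
[ 0.50156697 -0.1718845   0.06477177] [-0.0048225  -0.16133226 -0.92489181]
time: 8.52
position: [0.511, -0.1743, 0.0648]
tcp_rot: [-0.701, 0.09, 0.702, 0.09]
force: [-0.9, 0.8, -0.1]
gripper_width: 0.0134
```

```bash
M='python3 -m handwheel'; python3 -m handwheel '[[0.10,-0.025,0,0,0,0],[0.19,-0.05,0,0,0,0],[0.29,-0.075,0,0,0,0],[0.39,-0.10,0,0,0,0],[0.48,-0.125,0,0,0,0],[0.48,-0.125,0,0,0,0]]'; python3 -m handwheel '[[0.10,-0.025,0,0,0,0],[0.19,-0.05,0,0,0,0],[0.29,-0.075,0,0,0,0],[0.39,-0.10,0,0,0,0],[0.48,-0.125,0,0,0,0],[0.48,-0.125,0,0,0,0]]'
```

```text
time: 9.28
position: [0.516, -0.1756, 0.0648]
tcp_rot: [-0.701, 0.09, 0.701, 0.09]
force: [-2.8, 0.1, 1.5]
gripper_width: 0.0129
time: 10.02
position: [0.5209, -0.1769, 0.0648]
tcp_rot: [0.701, -0.09, -0.701, -0.09]
force: [-3.8, 1.3, 2.1]
gripper_width: 0.0132
```

```bash
 python3 - <<'E'
from h import *
c=snap('wrist','w5'); s=snap('side','side5')
s0=read_state();print(s0['position'],s0['force'],s0['torque'])
crop('w5',220,420,0,220,3,'cw5'); crop('side5',290,420,230,350,5,'cs5')
E
```

```text
[ 0.52086863 -0.17688864  0.06485039] [-3.56477118  0.85300464  2.30166182] [0.13306737 0.44791389 0.00343474]
```

View pics/cw5.png

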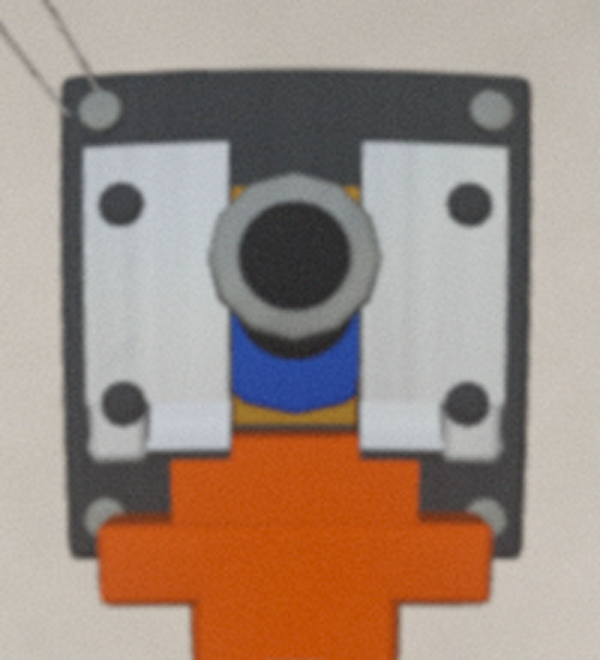

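View pics/cs5.png

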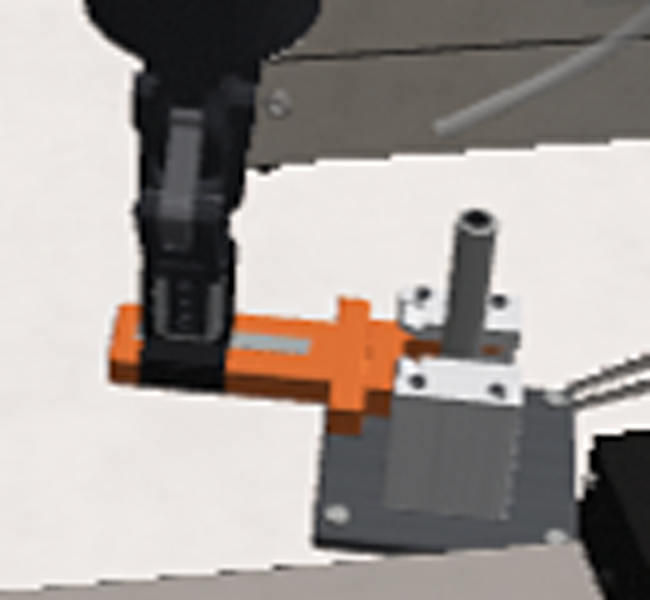

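```bash
python3 -m handwheel '[[0.10,-0.025,0,0,0,0],[0.19,-0.05,0,0,0,0],[0.29,-0.075,0,0,0,0],[0.39,-0.10,0,0,0,0],[0.48,-0.125,0,0,0,0],[0.58,-0.15,0,0,0,0],[0.58,-0.15,0,0,0,0]]'; python3 -m handwheel '[[0.10,-0.025,0,0,0,0],[0.10,-0.025,0,0,0,0]]'
```

```text
time: 11.0
position: [0.5267, -0.1784, 0.0648]
tcp_rot: [0.701, -0.09, -0.701, -0.09]
force: [-4.7, 0.5, 2.9]
gripper_width: 0.0132
time: 11.25
position: [0.5276, -0.1786, 0.0648]
tcp_rot: [0.701, -0.09, -0.701, -0.09]
force: [-4.5, 2.0, 1.9]
gripper_width: 0.0133
```

```bash
for i in 1; do python3 -m handwheel '[[0.05,-0.013,0,0,0,0],[0.10,-0.025,0,0,0,0],[0.10,-0.025,0,0,0,0]]'; done;  python3 -m handwheel '[[0.05,-0.013,0,0,0,0],[0.05,-0.013,0,0,0,0]]'
```

```text
time: 11.62
position: [0.5282, -0.1787, 0.0647]
tcp_rot: [-0.701, 0.09, 0.702, 0.09]
force: [-5.2, 1.3, 3.1]
gripper_width: 0.0131
time: 11.88
position: [0.5297, -0.1792, 0.065]
tcp_rot: [0.702, -0.09, -0.701, -0.09]
force: [-2.0, 1.4, 2.7]
gripper_width: 0.013
```

```bash
python3 -m handwheel '[[0.05,-0.013,0,0,0,0],[0.05,-0.013,0,0,0,0]]';  python3 -m handwheel '[[0.05,-0.013,0,0,0,0],[0.05,-0.013,0,0,0,0]]'
```

```text
time: 12.12
position: [0.5297, -0.1791, 0.0649]
tcp_rot: [0.701, -0.09, -0.701, -0.09]
force: [-4.8, 2.4, 4.1]
gripper_width: 0.0131
time: 12.38
position: [0.5297, -0.1791, 0.0648]
tcp_rot: [-0.701, 0.09, 0.702, 0.09]
force: [-4.8, 2.1, 4.2]
gripper_width: 0.0131
```

```bash
python3 -m handwheel '[[0.05,-0.013,0,0,0,0],[0.05,-0.013,0,0,0,0],[0.05,-0.013,0,0,0,0]]';  python3 - <<'E'
from h import *
c=snap('wrist','w6'); s=snap('side','side6')
s0=read_state();print(s0['position'],s0['force'],s0['torque'])
crop('w6',220,420,0,220,3,'cw6'); crop('side6',290,420,230,350,5,'cs6')
E
```

```text
time: 12.75
position: [0.5298, -0.1791, 0.0648]
tcp_rot: [-0.701, 0.089, 0.702, 0.09]
force: [-5.7, 2.1, 6.0]
gripper_width: 0.0134
[ 0.52980518 -0.1790924   0.06479727] [-6.01153744  2.71636189  5.40441631] [ 0.25287748  0.85814953 -0.03909494]
```

View pics/cw6.png

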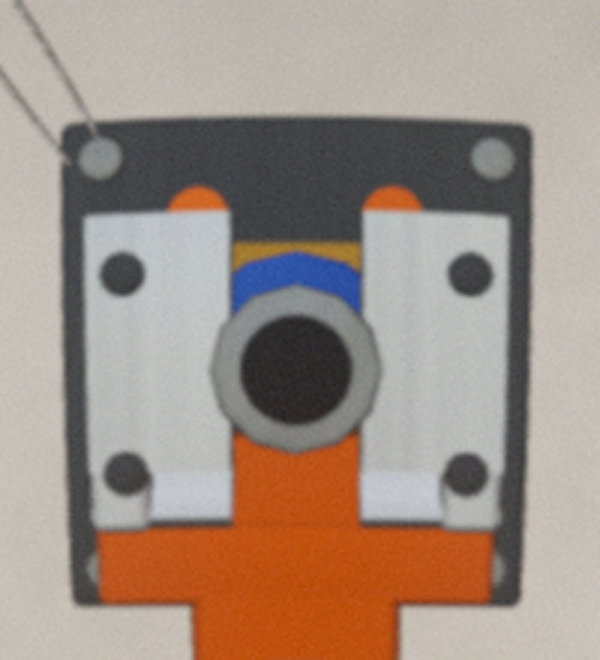

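View pics/cs6.png

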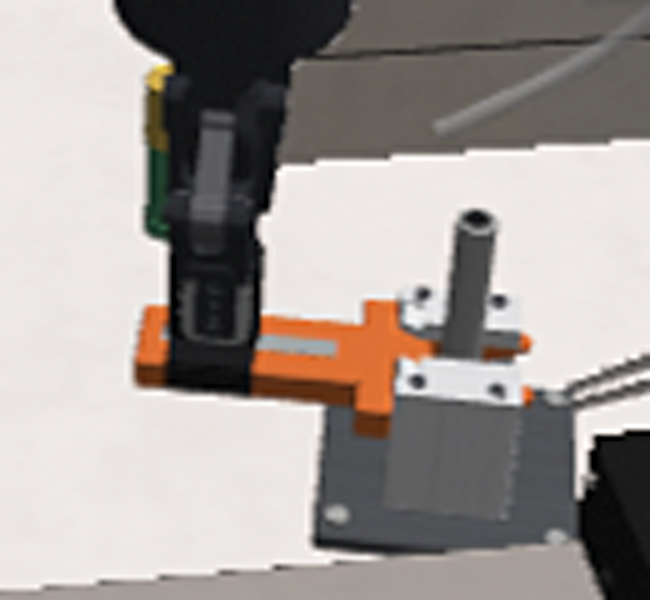

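```bash
python3 -m handwheel '[[0,0,0.05,0,0,0],[0,0,0.05,0,0,0]]';  python3 -m handwheel '[[0,0,0.05,0,0,0],[0,0,0.05,0,0,0]]'
```

```text
time: 13.1
position: [0.5298, -0.1791, 0.0651]
tcp_rot: [-0.701, 0.089, 0.702, 0.09]
force: [-6.3, 1.1, 3.6]
gripper_width: 0.0134
time: 13.35
position: [0.5299, -0.1791, 0.0654]
tcp_rot: [-0.701, 0.089, 0.702, 0.09]
force: [-5.2, 2.7, 1.3]
gripper_width: 0.013
```

```bash
python3 -m handwheel '[[0,0,0,0,0,0],[0,0,0,0,0,0],[0,0,0,0,0,0],[0,0,0,0,0,0]]' 0.2 60;  python3 - <<'E'
from h import *
c=snap('wrist','w7'); s=snap('side','side7')
s0=read_state();print(s0['position'],s0['force'],s0['torque'])
crop('w7',220,420,0,220,3,'cw7'); crop('side7',290,420,230,350,5,'cs7')
E
```

```text
time: 13.85
position: [0.5309, -0.1795, 0.0659]
tcp_rot: [0.702, -0.09, -0.701, -0.09]
force: [-0.2, -0.4, 0.5]
gripper_width: 0.0512
[ 0.53076672 -0.17944299  0.06586375] [-0.29410284 -0.13916866  0.247614  ] [-0.01196029 -0.02409046 -0.00433659]
```

View pics/cw7.png

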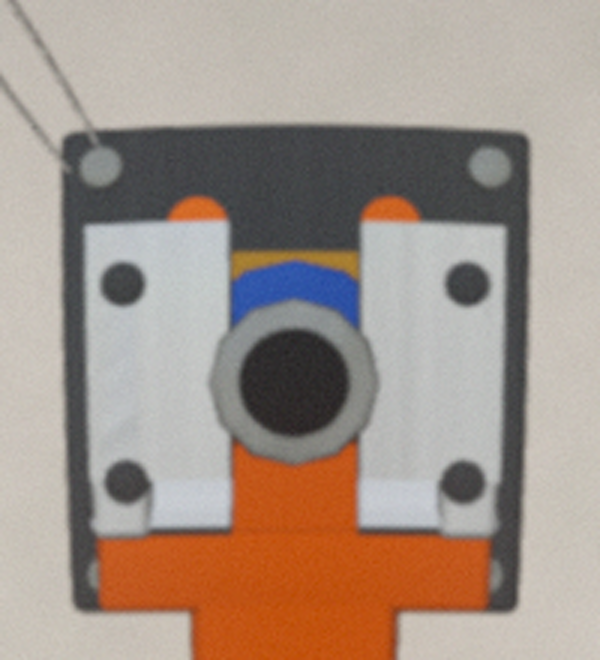

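View pics/cs7.png

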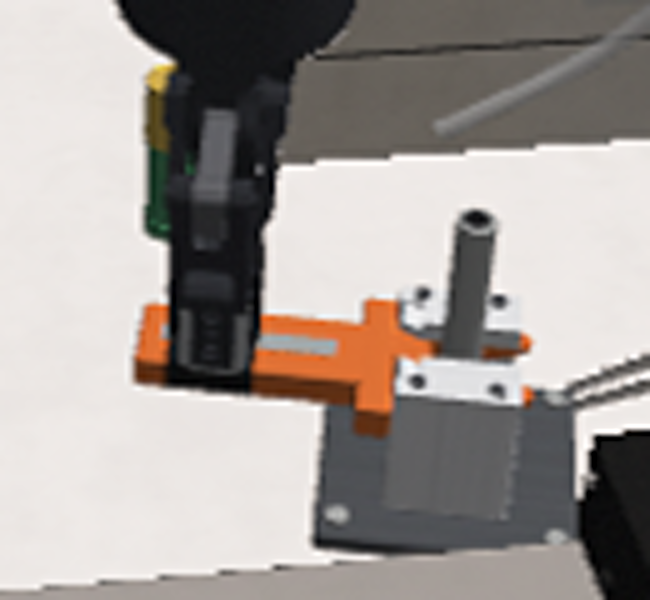

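```bash
python3 -m handwheel '[[0,0,2,0,0,0],[0,0,5,0,0,0],[0,0,9,0,0,0],[1.5,-0.4,12,0,0,0],[4.5,-1.2,12,0,0,0],[6.5,-1.75,12,0,0,0],[7.6,-2.0,12,0,0,0],[8.0,-2.1,12,0,0,0],[8.0,-2.1,12,0,0,0]]';  python3 - <<'E'
from h import *
c=load('w7'); print('tube w7',wray(c,220+295/3,382/3,.117))
c=snap('wrist','w8'); s=snap('side','side8')
s0=read_state();print(s0['position'],s0['force'],s0['torque'])
crop('w8',220,420,100,300,3,'cw8'); crop('side8',290,420,230,350,5,'cs8')
E
```

```text
time: 15.08
position: [0.6102, -0.2002, 0.1855]
tcp_rot: [-0.701, 0.09, 0.702, 0.09]
force: [-0.1, -0.5, 0.6]
gripper_width: 0.0512
tube w7 [ 0.61054463 -0.20099888  0.117     ]
[ 0.61005451 -0.20018744  0.18578997] [0.53005184 0.00434611 1.01015006] [-0.03849138  0.04746698  0.0303639 ]
```

View pics/w8.png

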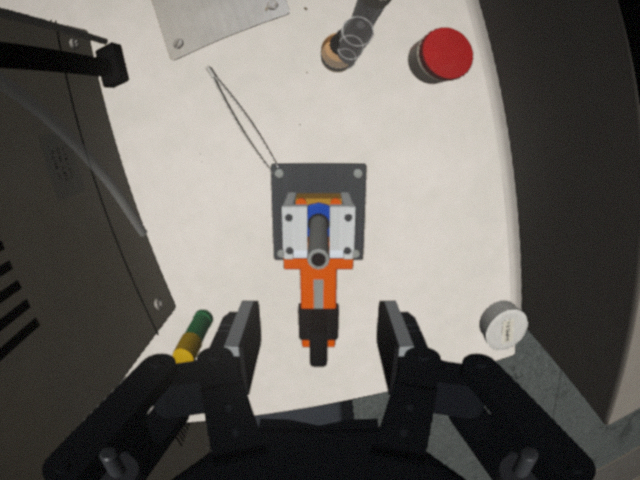

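View pics/cs8.png

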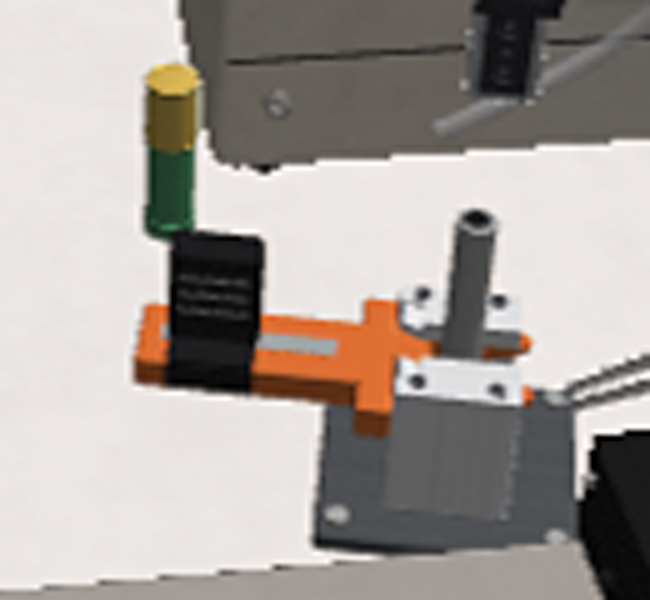

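```bash
python3 -m handwheel '[[0.06,-0.07,-2,0,0,0],[0.06,-0.07,-5,0,0,0],[0.06,-0.07,-8,0,0,0],[0.06,-0.07,-10,0,0,0],[0.06,-0.07,-10.8,0,0,0],[0.06,-0.07,-10.8,0,0,0]]'; python3 -m handwheel '[[0,0,0,0,0,0],[0,0,0,0,0,0],[0,0,0,0,0,0],[0,0,0,0,0,0],[0,0,0,0,0,0]]' -1 40;  python3 - <<'E'
from h import *
c=snap('wrist','w9'); s=snap('side','side9')
s0=read_state();print(s0['position'],s0['force'],s0['torque'])
crop('side9',290,420,200,350,4,'cs9')
E
```

```text
time: 15.92
position: [0.6109, -0.201, 0.0778]
tcp_rot: [-0.701, 0.09, 0.702, 0.09]
force: [0.2, 0.0, 0.5]
gripper_width: 0.0515
time: 16.55
position: [0.6119, -0.2014, 0.079]
tcp_rot: [0.702, -0.09, -0.701, -0.089]
force: [0.1, 0.7, 6.2]
gripper_width: 0.0126
[ 0.61184819 -0.20139082  0.07893118] [0.76896786 0.52668846 6.04188461] [0.08126692 0.07916481 0.06415139]
```

View pics/w9.png

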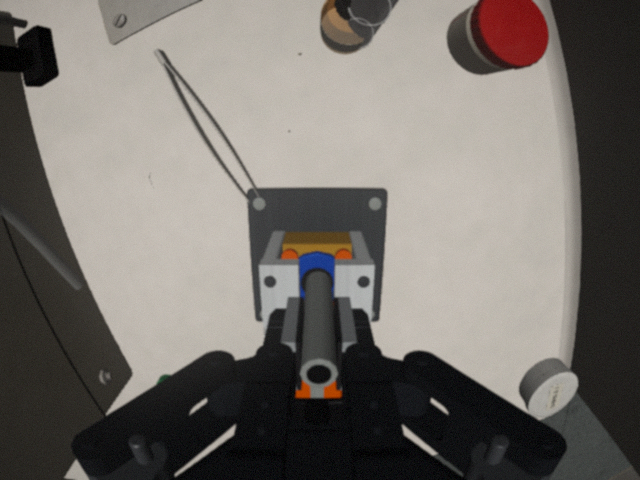

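View pics/cs9.png

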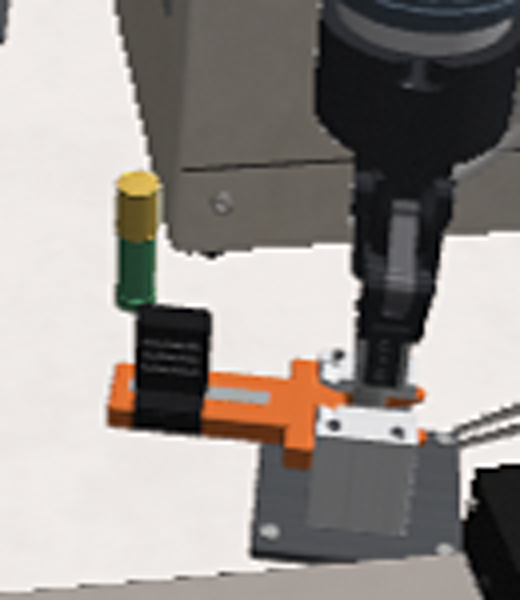

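```bash
python3 -m handwheel '[[0,0,0.1,0,0,0],[0,0,0.2,0,0,0],[0,0,0.25,0,0,0],[0,0,0.25,0,0,0]]'; python3 -m handwheel '[[0,0,0.1,0,0,0],[0,0,0.15,0,0,0],[0,0,0.15,0,0,0]]'; python3 -m handwheel '[[0,0,0.1,0,0,0],[0,0,0.15,0,0,0],[0,0,0.15,0,0,0]]'
```

```text
time: 17.15
position: [0.6111, -0.201, 0.08]
tcp_rot: [-0.701, 0.09, 0.702, 0.09]
force: [-0.6, 0.6, -0.9]
gripper_width: 0.0131
time: 17.52
position: [0.6111, -0.2011, 0.0819]
tcp_rot: [-0.701, 0.09, 0.701, 0.09]
force: [0.1, -1.4, 0.2]
gripper_width: 0.0129
time: 17.9
position: [0.6112, -0.2011, 0.0834]
tcp_rot: [0.701, -0.09, -0.701, -0.09]
force: [-0.7, 0.0, 0.3]
gripper_width: 0.0129
```

```bash
python3 -m handwheel '[[0,0,0.3,0,0,0],[0,0,0.8,0,0,0],[0,0,1.4,0,0,0],[0,0,2.0,0,0,0],[0,0,2.8,0,0,0],[0,0,3.8,0,0,0],[0,0,5.0,0,0,0],[0,0,6.5,0,0,0],[0,0,8.5,0,0,0],[0,0,10.5,0,0,0]]'; python3 -m handwheel '[[0,0,0.5,0,0,0],[0,0,0.5,0,0,0],[0,0,0.5,0,0,0]]';  python3 - <<'E'
from h import *
c=snap('wrist','w10'); s=snap('side','side10')
s0=read_state();print(s0['position'],s0['force'],s0['torque'])
crop('side10',270,470,150,350,4,'cs10')
E
```

```text
time: 19.15
position: [0.6113, -0.2011, 0.1898]
tcp_rot: [0.702, -0.09, -0.701, -0.09]
force: [-0.5, 0.2, -0.4]
gripper_width: 0.0131
time: 19.52
position: [0.6107, -0.2008, 0.1924]
tcp_rot: [-0.701, 0.089, 0.702, 0.09]
force: [-0.0, 1.0, -1.0]
gripper_width: 0.0128
[ 0.61073094 -0.20086354  0.19228204] [-0.43199841 -0.58322717 -0.77183396] [-0.01252432  0.00274159 -0.05048852]
```

View pics/w10.png

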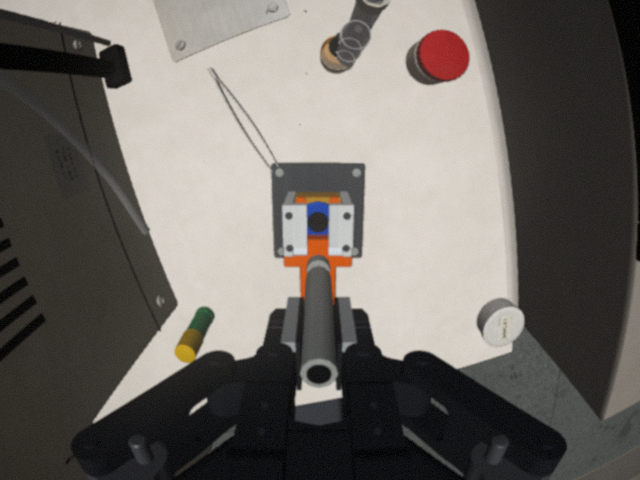

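View pics/cs10.png

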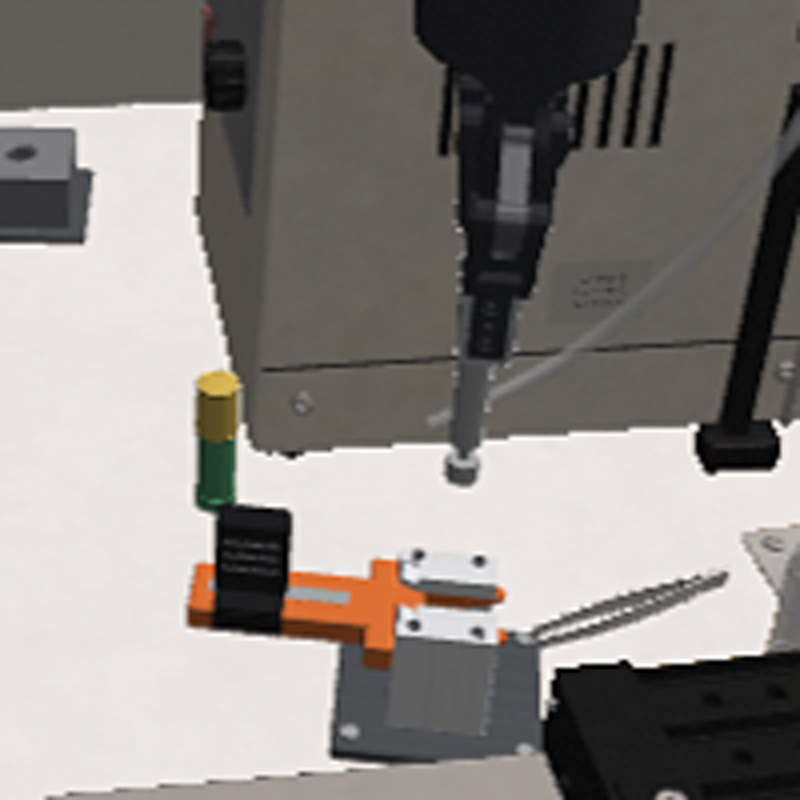

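```bash
python3 -m handwheel '[[-3,0.7,0,0,0,0],[-8,1.7,0,0,0,0],[-13,3,0,0,0,0],[-18,5,0,0,0,0],[-21,9,0,0,0,0.15],[-21.5,14,0,0,0,0.3],[-21.5,19.5,0,0,0,0.45],[-21.5,25,0,0,0,0.6],[-21.5,30,0,0,0,0.75],[-21.5,34,0,0,0,0.9]]'; python3 -m handwheel '[[1.0,3,0,0,0,0.08],[2.5,6,-1,0,0,0.15],[4.2,8.5,-2,0,0,0.15],[5.2,9.6,-3,0,0,0.15],[5.3,9.8,-3,0,0,0.15],[5.3,9.8,-3,0,0,0.15]]';  python3 - <<'E'
from h import *
c=snap('wrist','w11'); s=snap('side','side11'); t=snap('top','top11')
s0=read_state();print(s0['position'],s0['force'],s0['torque'],s0['joint_pos'])
crop('side11',220,370,100,260,5,'cs11')
E
```

```text
time: 20.88
position: [0.3957, 0.1408, 0.1932]
tcp_rot: [-0.67, -0.226, 0.67, -0.226]
force: [0.9, -1.1, -0.6]
gripper_width: 0.0129
time: 21.62
position: [0.4488, 0.2362, 0.1633]
tcp_rot: [-0.652, -0.274, 0.652, -0.274]
force: [-0.1, -0.6, -0.5]
gripper_width: 0.0127
[0.44910399 0.23625751 0.16382324] [ 0.59743537 -0.32157275 -1.00187578] [-0.04756554  0.04420259  0.00704286] [ 2.64246924e-01  2.40048294e-01  1.73469092e+00 -1.26461165e-04
  1.16626948e+00  1.04014459e+00]
```

View pics/w11.png

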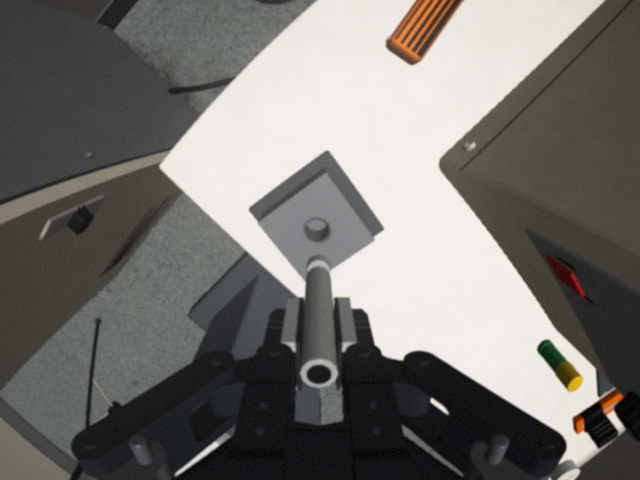

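View pics/cs11.png

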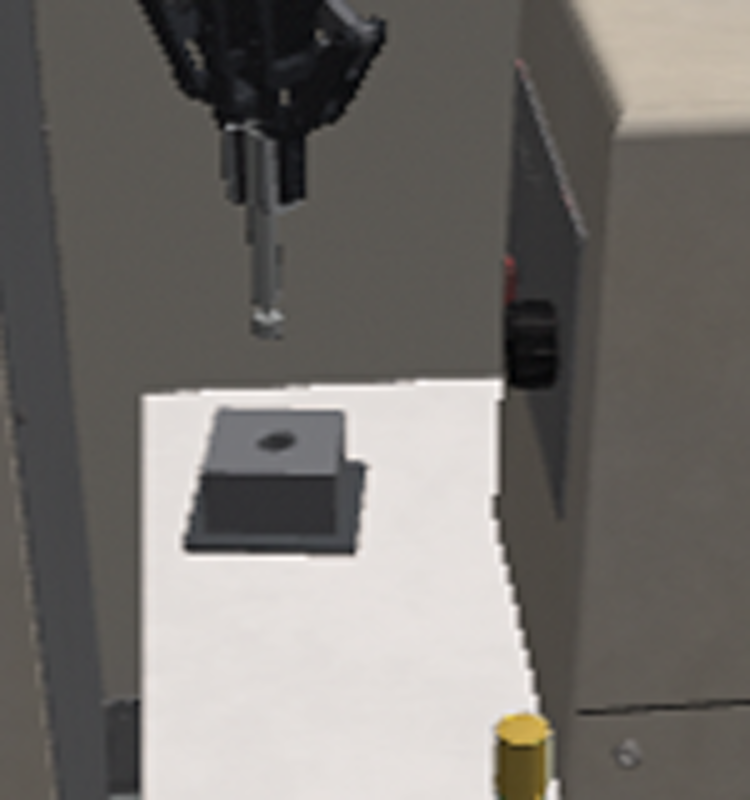

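```bash
python3 - <<'E'
from h import *
crop('w11',270,370,190,400,4,'cw11')
E
```

```text
(no output)
```

View pics/cw11.png

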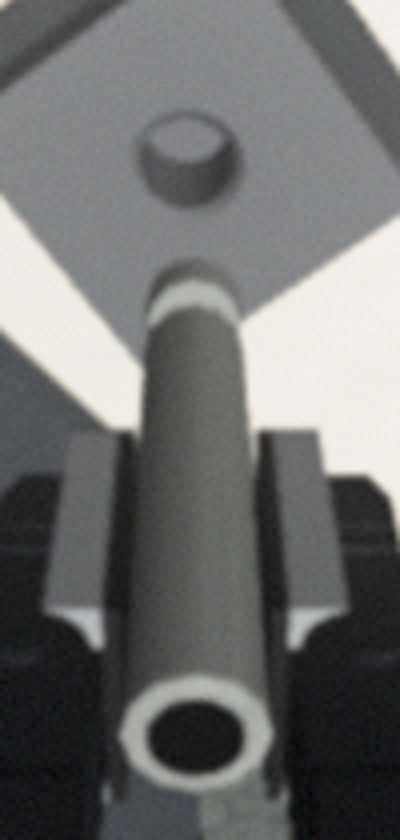

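```bash
python3 - <<'E'
from h import *
c=load('w11'); b=lambda u,v:(270+u/4-.38,190+v/4-.38)
for n,(u,v),h in [('sock',b(190,160),.04),('sockL',b(138,160),.04),('sockR',b(242,160),.04),('top',b(195,733),.163+.038),('botfarL',b(147,300),.099),('botR',b(242,300),.099),('botfar',b(193,258),.099)]:
    print(n,wray(c,*b(0,0),h)[:0],wray(c,u,v,h).round(4))
s0=read_state();print(s0['position'])
E
```

```text
sock [] [0.4497 0.2366 0.04  ]
sockL [] [0.4427 0.2435 0.04  ]
sockR [] [0.4567 0.2298 0.04  ]
top [] [0.4477 0.2331 0.201 ]
botfarL [] [0.4425 0.2383 0.099 ]
botR [] [0.4527 0.2282 0.099 ]
botfar [] [0.4522 0.2383 0.099 ]
[0.44910399 0.23625751 0.16382324]
```

```bash
python3 - <<'E'
from h import *
crop('w9',270,370,190,400,4,'cw9'); crop('w10',270,370,190,400,4,'cw10')
c=load('w9'); p=wray(c,318.4,372.9,.117); print(p)
d=np.array([np.cos(np.radians(-14.6)),np.sin(np.radians(-14.6))])
print((p[:2]-[.6108,-.2008])@d,(p[:2]-[.6108,-.2008])@[-d[1],d[0]])
for t in ('w9','w10','w11'):
    c=load(t);E=np.array(c['extrinsics']); F=f(c)
    v,u=np.mgrid[:480,:640]; z=c['range_z'].astype(float); x,y=u-c['cx'],v-c['cy']; r=np.hypot(x,y)+1e-9;th=r/F
    P=np.stack([x/r*np.tan(th)*z,y/r*np.tan(th)*z,z],-1)@E[:3,:3].T+E[:3,3]
    for vv in (265,275,285,295,310,325,340,350): print(t,vv,np.median(P[vv-1:vv+2,316:321].reshape(-1,3),0).round(4))
    print('rim',P[373,300:306].round(4)[:,2],P[373,334:338].round(4)[:,2])
    m=(np.abs(P[...,2]-.04)<.004); 
E
```

```text
[ 0.61011474 -0.20164688  0.117     ]
-0.0004496606760154987 -0.0009922709659210933
w9 265 [ 0.6203 -0.204   0.0401]
w9 275 [ 0.6173 -0.2034  0.0462]
w9 285 [ 0.6171 -0.2033  0.058 ]
w9 295 [ 0.6171 -0.2033  0.0689]
w9 310 [ 0.6173 -0.2034  0.0831]
w9 325 [ 0.6173 -0.2034  0.0956]
w9 340 [ 0.6167 -0.2034  0.1056]
w9 350 [ 0.617  -0.2034  0.1125]
rim [0.1181 0.1173 0.118  0.1174 0.1181 0.1186] [0.118  0.118  0.1177 0.1186]
w10 265 [ 0.6133 -0.2022  0.1388]
w10 275 [ 0.616  -0.2028  0.1602]
w10 285 [ 0.6158 -0.2027  0.1711]
w10 295 [ 0.6158 -0.2027  0.1819]
w10 310 [ 0.6159 -0.2029  0.1964]
w10 325 [ 0.6162 -0.2028  0.209 ]
w10 340 [ 0.6161 -0.2028  0.2196]
w10 350 [ 0.616  -0.2028  0.2257]
rim [0.2311 0.2309 0.232  0.2324 0.2317 0.2317] [0.2326 0.2314 0.2306 0.2311]
w11 265 [0.4512 0.2369 0.1101]
w11 275 [0.453  0.2389 0.1311]
w11 285 [0.4529 0.2388 0.1424]
w11 295 [0.4528 0.2385 0.1529]
w11 310 [0.4527 0.2384 0.1669]
w11 325 [0.4526 0.2385 0.1794]
w11 340 [0.4529 0.2385 0.1902]
w11 350 [0.453  0.2386 0.1974]
rim [0.2017 0.2024 0.2024 0.2009 0.202  0.2023] [0.2026 0.2014 0.2021 0.2021]
```

View pics/cw9.png

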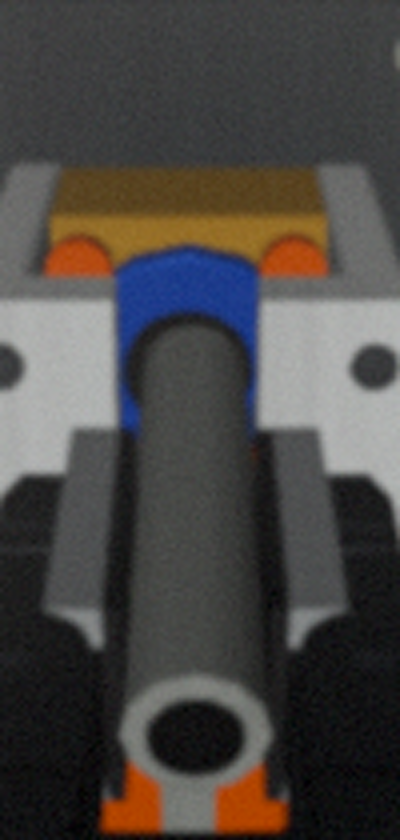

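```bash
python3 -m handwheel '[[0.17,0.22,-1.5,0,0,0],[0.17,0.22,-3.5,0,0,0],[0.17,0.22,-4.8,0,0,0],[0.17,0.22,-5.2,0,0,0],[0.17,0.22,-5.2,0,0,0],[0.17,0.22,-5.2,0,0,0],[0.17,0.22,-5.2,0,0,0]]';python3 - <<'E'
from h import *
t='w12'; c=snap('wrist',t); s0=read_state();print(s0['position'],s0['force']); s=snap('side','side12')
crop(t,270,370,190,400,4,'cw12'); crop('side12',240,310,130,230,7,'cs12')
E=np.array(c['extrinsics']); F=f(c)
v,u=np.mgrid[:480,:640]; z=c['range_z'].astype(float); x,y=u-c['cx'],v-c['cy']; r=np.hypot(x,y)+1e-9;th=r/F
P=np.stack([x/r*np.tan(th)*z,y/r*np.tan(th)*z,z],-1)@E[:3,:3].T+E[:3,3]
for vv in (275,285,295,310,325,340,350): print(t,vv,np.median(P[vv-1:vv+2,316:321].reshape(-1,3),0).round(4))
E
```

```text
time: 22.65
position: [0.4513, 0.2392, 0.1119]
tcp_rot: [0.652, 0.274, -0.651, 0.274]
force: [-0.3, -0.8, -0.4]
gripper_width: 0.0128
[0.45120821 0.23920062 0.11178089] [ 0.00945639  0.10100482 -0.30222895]
w12 275 [0.4553 0.2417 0.0795]
w12 285 [0.4552 0.2416 0.0913]
w12 295 [0.455  0.2413 0.1016]
w12 310 [0.4554 0.2417 0.116 ]
w12 325 [0.4555 0.2417 0.1289]
w12 340 [0.4552 0.2415 0.139 ]
w12 350 [0.4551 0.2414 0.1454]
```

View pics/cw12.png

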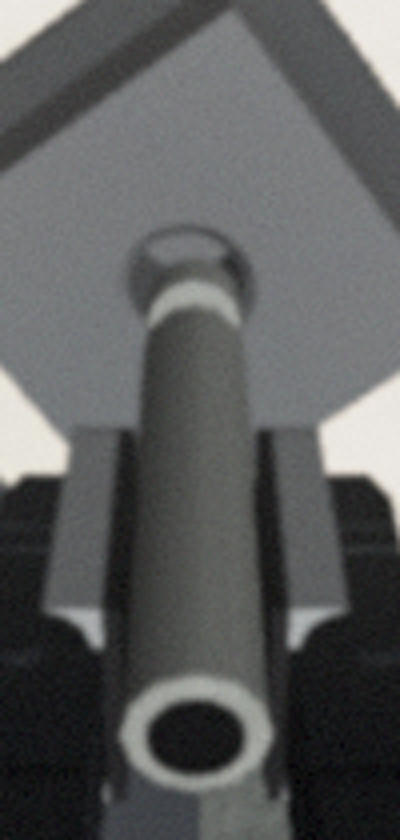

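View pics/cs12.png

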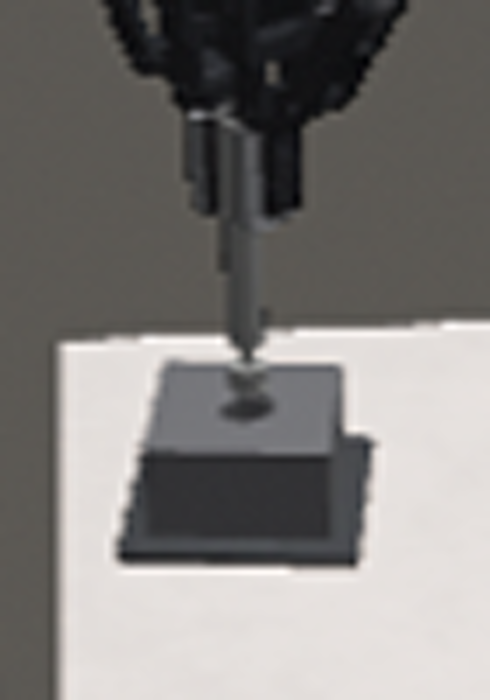

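```bash
python3 - <<'E'
from h import *
c=load('w12'); b=lambda u,v:(270+u/4-.38,190+v/4-.38)
a=np.array([.701,.713]); l=np.array([.713,-.701])
for n,(u,v),h in [('far',b(192,226),.04),('L',b(128,280),.04),('R',b(258,280),.04),('cornerfar',b(235,8),.04),]:
    p=wray(c,u,v,h); print(n,p.round(4),p[:2]@a,p[:2]@l)
t=np.array([.4504,.2366]); print(t@a,t@l)
E
```

```text
far [0.4564 0.2431 0.04  ] 0.49325928456166823 0.1549729993272879
L [0.443  0.2437 0.04  ] 0.4842856607180075 0.1449851288666076
R [0.4575 0.2295 0.04  ] 0.4843161313551571 0.16528545542702514
cornerfar [0.4848 0.263  0.04  ] 0.5273823578357151 0.1612834673564717
0.48442620000000003 0.15527860000000002
```

```bash
python3 -m handwheel '[[0,0,-0.3,0,0,0],[0,0,-0.7,0,0,0],[0,0,-1.1,0,0,0],[0,0,-1.5,0,0,0],[0,0,-1.5,0,0,0]]';python3 -m handwheel '[[0,0,-0.5,0,0,0],[0,0,-1.0,0,0,0],[0,0,-1.5,0,0,0],[0,0,-1.9,0,0,0],[0,0,-2.1,0,0,0],[0,0,-2.1,0,0,0]]'
```

```text
time: 23.38
position: [0.4506, 0.239, 0.0958]
tcp_rot: [-0.652, -0.274, 0.652, -0.274]
force: [-0.0, 0.1, -0.4]
gripper_width: 0.0131
time: 24.12
position: [0.4508, 0.2391, 0.0752]
tcp_rot: [-0.652, -0.274, 0.652, -0.274]
force: [0.3, -0.1, 0.8]
gripper_width: 0.013
```

```bash
python3 -m handwheel '[[0,0,-0.1,0,0,0],[0,0,-0.2,0,0,0],[0,0,-0.2,0,0,0]]';python3 -m handwheel '[[0,0,-0.05,0,0,0],[0,0,-0.1,0,0,0],[0,0,-0.1,0,0,0]]'
```

```text
time: 24.5
position: [0.4509, 0.2391, 0.0733]
tcp_rot: [-0.652, -0.274, 0.652, -0.274]
force: [-0.4, 0.1, -0.0]
gripper_width: 0.013
time: 24.88
position: [0.4511, 0.2392, 0.0729]
tcp_rot: [0.652, 0.274, -0.652, 0.274]
force: [-1.0, 0.6, 4.8]
gripper_width: 0.0129
```

```bash
python3 -m handwheel '[[0,0,0.05,0,0,0],[0,0,0.05,0,0,0],[0,0,0.05,0,0,0],[0,0,0.05,0,0,0]]' 0.2;python3 -m handwheel '[[0,0,1,0,0,0],[0,0,4,0,0,0],[0,0,8,0,0,0],[0,0,12,0,0,0],[-2,0,13,0,0,0],[-5,0,13,0,0,0],[-8,0,13,0,0,0],[-8,0,13,0,0,0]]'; python3 - <<'E'
from h import *
c=snap('wrist','w13'); s=snap('side','side13'); snap('top','top13')
s0=read_state();print(s0['position'],s0['force'])
crop('side13',230,430,150,350,4,'cs13')
E
```

```text
time: 25.38
position: [0.4508, 0.2391, 0.0727]
tcp_rot: [-0.652, -0.274, 0.652, -0.274]
force: [0.1, -1.0, 0.7]
gripper_width: 0.0512
time: 26.38
position: [0.3691, 0.2392, 0.2036]
tcp_rot: [0.652, 0.274, -0.652, 0.274]
force: [-0.6, -0.2, 0.2]
gripper_width: 0.0511
[0.37178687 0.2392291  0.20346674] [ 0.07655549  0.27906221 -0.54733646]
```

View pics/w13.png

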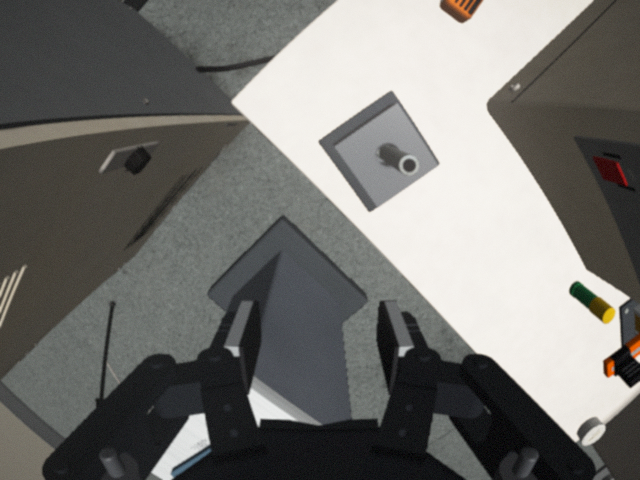

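View pics/cs13.png

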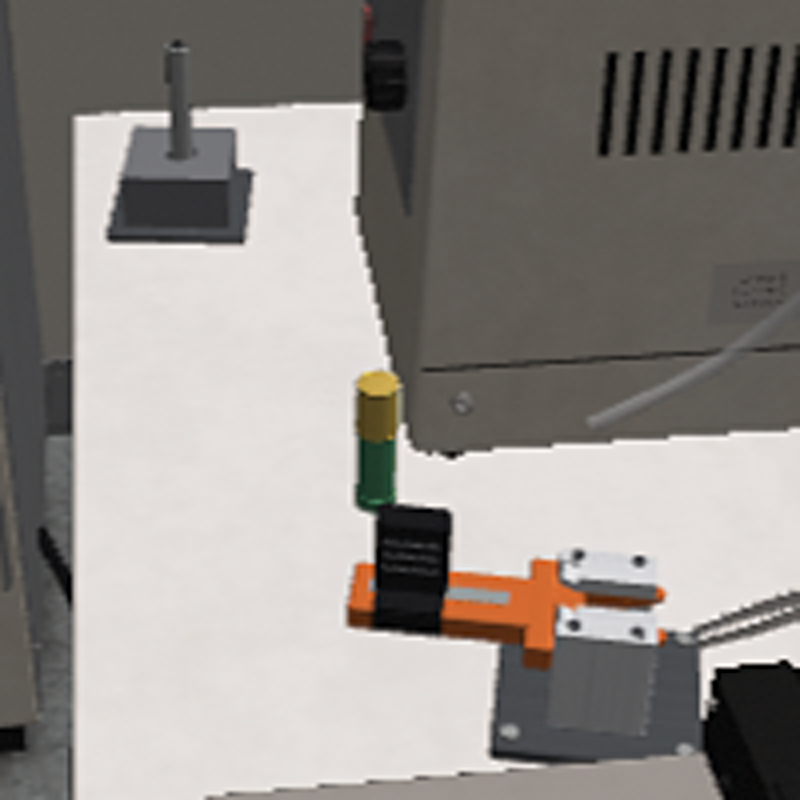

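View pics/top13.png

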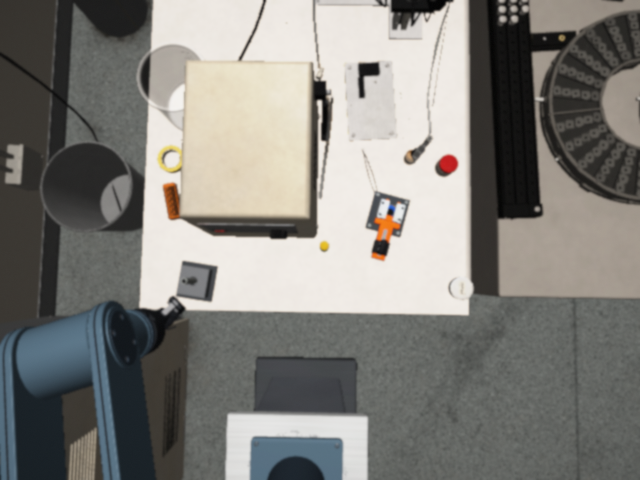

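```bash
python3 - <<'E'
from h import *
c=load('w13'); E=np.array(c['extrinsics']); F=f(c)
v,u=np.mgrid[:480,:640]; z=c['range_z'].astype(float); x,y=u-c['cx'],v-c['cy']; r=np.hypot(x,y)+1e-9;th=r/F
P=np.stack([x/r*np.tan(th)*z,y/r*np.tan(th)*z,z],-1)@E[:3,:3].T+E[:3,3]
q=P[140:180,370:425].reshape(-1,3); t=q[(q[:,2]>.1)&(q[:,2]<.125)]; print(len(t),t.mean(0),np.median(t[:,2]),np.percentile(t[:,2],95)); s=q[(q[:,2]>.03)&(q[:,2]<.05)]; print('stand top',np.median(s[:,2]))
print('rim',wray(c,408,165,.111))
print(read_state()['dq'])
E
```

```text
412 [0.44973993 0.2377417  0.11085508] 0.11186051148985222 0.1130620938669288
stand top 0.04093971289991721
rim [0.44973928 0.23663689 0.111     ]
[-5.47133145e-03  1.58276286e-02 -6.18912451e-03  1.57064956e-04
 -8.02244103e-05  8.59916131e-04]
```

Tube top reads z ≈ 0.111 m (lower end at 8 mm), centred over the socket, and the fork is still home. I'm handing in.

```bash
python3 -m handwheel '[[0,0,0,0,0,0],[0,0,0,0,0,0],[0,0,0,0,0,0]]'; python3 -c "
from plant import finish_job; print(finish_job())"
```

```text
time: 26.9
position: [0.3712, 0.239, 0.2027]
tcp_rot: [-0.652, -0.274, 0.652, -0.274]
force: [0.4, 1.3, 0.2]
gripper_width: 0.0517
the job is handed in; nothing more can be done
None
```

I took the tube out of the fitting and stood it in the stand's socket, with the release fork left home under the yoke. I handed the job in at 26.9 s; no verdict was reported.

- **Fork:** I slid it in by feel. The push peaked at about 6.5 N, with the shoulders against the posts at grip x ≈ -84 mm in the fitting's frame. It stayed there after release.
- **Tube:** It came up freely. The wrist force stayed under about 1.5 N past the first few millimetres, so the teeth were clear. I lowered it into the socket until its floor pushed back with about 5 N, then let go.
- **Last checks:**
  - The tube's top measured z ≈ 111 mm, which puts its lower end at about 8 mm. It was centred within about 1 mm of the socket and looked upright.
  - The fork was still in place, and the glue stick, tin and hex-key set looked unmoved in the top view.
  - The gripper was clear of everything.
- **Disagreement and limit:** Above the stand, the wrist camera put the tube 2 to 3 mm off the tool axis. I corrected by comparing tube and socket in the same picture, and the next one agreed within 0.3 mm. I could not read the collet ring's travel directly, so that it is fully down is inferred from the fork's position and the free pull.

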